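Put the copper cezve away in the slide tray under the marble slab

ROBOT

A 6-joint arm with a two-finger parallel gripper is mounted at the origin on the work surface. World frame = base frame: x ahead of the robot, y to its left, z up, the work surface at z = 0. Lengths are in m, angles in rad, forces in N, time in s.
With the tool pointing down it reaches from about 0.25 to 0.85 m from the base axis. Payload 12.5 kg.
Tool frame: the origin (TCP) lies between the finger pads; the fingertips stand 14 mm ahead of it and the grasp point (between the pads) lies 5 mm behind it; x points along the fingers, y is the direction in which the jaws open and shut, and the axes are right-handed (so a half turn about x gives the same grasp; the last joint's range is limited). The gripper opens to 93 mm and grips with 3 to 60 N. Pads are 15 mm wide; open, the fingers measure 128 mm over their backs; the gripper's body (75 mm by 188 mm) begins 65 mm behind the grasp point.
Start: joints at [1.098, 0.351, 1.652, -0, 1.139, -0.085], TCP at [0.208, 0.509, 0.233] pointing down, gripper open.
Joint ranges: [-2.75, 2.75], [-0.79, 2.1], [0.01, 2.65], [-1.57, 4.71], [0.07, 3.14], [-2.87, 2.87]. Speed limits (rad/s): [2.22, 2.22, 2.79, 3.14, 3.14, 3.14].

INTERFACE

Orientations are given as [roll, pitch, yaw] about the fixed x, y, z axes, in that order (R = Rz(yaw) Ry(pitch) Rx(roll)).
In Python, from bench import get_state, snapshot, close_job gives the robot as it stands. The module is installed in compiled form; this text tells all that it offers.
- The arm moves only by the tool step_arm, never from a script. Its argument "moves" is a list of rows, each an object with "travel": the shift along the world's x, y, z in cm, a list of three; "twist": the turn, a rotation vector about the world's x, y, z in units of 5 degrees (1.0 is 5 degrees), a list of three. A call has exactly 8 rows; each row shifts and turns the pose as measured when the row begins; what a row does not reach is not made up. A row lasts 1/8 s, in which the tool goes at most 62.5 mm and 10.7 degrees, less where a joint would pass 70% of its speed; a pose out of reach is approached as far as the arm can. A call is refused whole if a number of a shift passes 6.25 or a number of a turn 1, either way. A call with a gripper value outside its range is refused whole. "gripper" is the closure, from 0 (fully open) to 1 (shut), set as the call begins (left out, the last holds). The fingers move at their own pace and stop on an object; "squeeze" is the grip in N (left out, the last holds). Time passes only in rows, so rows that do not move let the fingers close, or fill a call up. It gives the time, the measured TCP pose, the force and the opening at its end, in the units of the state.
- get_state(): the state, without advancing time (a new reading comes with each control period).
- snapshot(name): name is "scene" or "side" or "wrist"; returns a dict with "pixels" (420x560x3 uint8, red, green, blue), "z_map" (420x560 float32, m along the optical axis (not along the pixel's ray), 0 where there is no reading), "fx", "fy", "cx", "cy" (pixels), "R" (3x3) and "t" (3): a world point X has camera coordinates R X + t; the wrist camera has in their place "mount" (4x4, takes a point from camera to tool coordinates, whose origin is the TCP and whose axes are the tool frame's). Camera axes: x right, y down, z forward; pixel columns grow to the right and rows downward; lengths in m; the calibration is good to about 2 mm. A picture is of the moment at which its call begins: read the wrist's pose just before it.
- close_job(): hands the job in, once; it reports no verdict.
The state is a dict: "t": time; "joint_positions": joint angles; "joint_vel": joint speeds; "joint_torque": joint torques, N m; "ee_pos": TCP position; "orientation": TCP orientation; "wrist_force": force on the tool from outside, world axes, zero at the start; "moment": the same for the moment, N m; "grip_width": finger opening in m.
Only numpy, scipy, OpenCV 4.12 (cv2) and the standard library are available. Lean on these libraries where they do the work, as an engineer would, in place of code of your own. Each camera call takes 0.05 s, during which the arm holds its last target. There are 200 camera calls.

TASK

Put the finished copper cezve away: draw out the slide tray (the one with the brass knob) from under the marble slab, stand the cezve upright in the empty middle bay with its bowl at the back, under the slab, and its handle lying straight along the bay behind the tray front, then slide the tray fully home. The copper dents easily, so ease it in under the stone edge without forcing or knocking it. Leave the other pieces alone: the cup and the bronze lever stay in their bays, the cup standing, and the stake in its block stays where it stands on the slab.

Things in the scene. Friction and masses are not known exactly. Their poses are not given: they have to be found in the camera images.
- unit: Fixed slab unit on the bench: marble slab on dark wood side cheeks (inner faces 158 mm either side of the middle) and a back board, open at the front where the tray slides out. Origin on the bench top under the middle of the slab's front edge; +x goes in under the slab, +y along its edge, z up. Place and angle vary.
- slab_edge (a point): Middle of the lower front edge of the marble slab, 112 mm above the bench; axes as the unit's. The slab is 20 mm thick (top 132 mm above the bench), 400 mm wide along y, 340 mm deep along x.
- tray (a joint): Opening in m of the wooden slide tray on brass rails: 0 = home, 0.140 = out against its end stop; may start up to 0.03 ajar. Slides along the unit's -x, stays where left; moving it takes about 3 N, plus 12 N per m/s. Three bays side by side along x, parted by two dividers 8 mm thick, 24 mm high; side and back walls 40 mm high; only the middle bay is empty.
- front_top (a point): Middle of the top edge (brass cap strip) of the tray's front board, 96 mm above the bench: 16 mm below the slab's underside, 70 mm above the tray floor. Board 16 mm thick in x, 300 mm wide; when home its outer face is 4 mm behind the slab's edge. Fully out, 120 mm are open from above between its inside and the slab's edge. Moves with the tray.
- knob (a point): Middle of the head of the turned brass knob on the tray front: head 28 mm across, 16 mm long, on a 12 mm neck. The point is 35 mm out from the front board's face and 80 mm above the bench; the knob's end face is 8 mm farther out. Moves with the tray, axes as the unit's.
- bay (a point): Middle of the floor of the empty middle bay, on its top face, 26 mm above the bench. The bay reaches 112.5 mm either way along x (back wall at +x, inside of the front board at -x) and 42 mm either way along y (dividers). Moves with the tray; axes as the unit's.
- cezve: Hand-chased copper coffee pot, about 0.26 kg, standing left or right on the slab, handle roughly towards the robot. Open bowl 62 mm high, 72 mm across the belly near the foot, 53 neck, 62 rim; straight level wooden handle along its -x. Level, it is too long for the opening and the handle too low to clear the tray front: it goes in bowl first, bowl-down. Origin: centre of the foot, z up.
- cezve_grip (a point): Point on the middle line of the cezve's handle, 125 mm from the bowl's axis, 46 mm above the foot. The handle is 10 mm wide (own y) and 12 mm high with flat sides; its underside is 40 mm above the foot. The weight lies near the bowl. Axes as the cezve's.
- cezve_tip (a point): End of the cezve's handle on its middle line, 175 mm from the bowl's axis; the cezve is 211 mm long in all. Axes as the cezve's.
- cup: A silver-toned tinned cup, 60 mm across the rim, 58 mm high, standing loose in one of the two outer bays of the tray. Origin at the centre of its foot. Leave it.
- lever: A small cast bronze lever press handle lying loose along the other outer bay: a round hub 36 mm across and 20 mm high, an arm 14 mm thick and a ball 26 mm across, 133 mm long in all. Origin under the middle of the hub, arm to +x. Leave it.
- stake: A brass mushroom planishing stake, 104 mm high in all, in its 85 mm square dark wood block, standing on the slab beside the cezve, to its left or right. Origin under the middle of the block. Leave it.
Things that resemble listed ones, but are neither listed nor needed, are in the scene too. What is shaped like the cezve but blue is not meant.

How it is judged:
By the outcome, as a careful person would: the job done as asked, in the order asked, and still so for the second after the job is handed in, with the robot touching nothing.
It also fails if it takes over 66 s, if anything falls off the work surface, if the arm or the gripper's body presses on something with over 40 N, if the wrist force passes 120 N, or if a joint passes its speed limit or range.

## Working session

There is one attempt and no reset: what is moved stays moved. The work goes in short steps, Python scripts to look and compute and a tool call to move; the robot and the scene stay as the last step left them, time stands still between calls to the robot, and variables do not carry over. Pictures are saved under pics/ and viewed, about 8 in all and at most 12, crops included, and the job is handed in when it is done.

Besides the shell and the picture viewer there is one more tool, called after ">>>" as name(argument=value, ...), one argument or row to a line, values as JSON. step_arm: Moves the arm, as the interface text tells. Its arguments: {"type":"object","properties":{"moves":{"type":"array","items":{"type":"object","properties":{"travel":{"type":"array","items":{"type":"number"}},"twist":{"type":"array","items":{"type":"number"}}}}},"gripper":{"type":"number"},"squeeze":{"type":"number"}},"required":["moves"]}

```bash
mkdir -p pics; cat > h.py <<'E'
import numpy as np, cv2
from bench import get_state, snapshot, close_job
from scipy.spatial.transform import Rotation as Ro
def shot(name):
    s=get_state(); d=snapshot(name)
    if 'mount' in d:
        T=np.eye(4); T[:3,:3]=Ro.from_euler('xyz',s['orientation']).as_matrix(); T[:3,3]=s['ee_pos']
        C=T@np.array(d['mount'])
    else:
        C=np.eye(4); R=np.array(d['R']); C[:3,:3]=R.T; C[:3,3]=-R.T@np.array(d['t'])
    d['C']=C; return d
def world(d):
    z=d['z_map']; v,u=np.mgrid[:z.shape[0],:z.shape[1]]
    P=np.stack([(u-d['cx'])/d['fx']*z,(v-d['cy'])/d['fy']*z,z],-1)
    W=P@d['C'][:3,:3].T+d['C'][:3,3]; W[z==0]=np.nan; return W
def plane(d,u,v,h):
    r=d['C'][:3,:3]@np.array([(u-d['cx'])/d['fx'],(v-d['cy'])/d['fy'],1]); c=d['C'][:3,3]
    return c+r*(h-c[2])/r[2]
def proj(d,X):
    p=d['C'][:3,:3].T@(np.array(X)-d['C'][:3,3]); return p[0]/p[2]*d['fx']+d['cx'],p[1]/p[2]*d['fy']+d['cy']
def save(d,n): cv2.imwrite('pics/'+n,d['pixels'][:,:,::-1])
E
python3 - <<'E'
from h import *
s=get_state();print({k:np.round(v,3) for k,v in s.items()})
a=shot('scene');b=shot('side')
np.savez('s0.npz',ap=a['pixels'],az=a['z_map'],aC=a['C'],bp=b['pixels'],bz=b['z_map'],bC=b['C'],k=[a['fx'],a['fy'],a['cx'],a['cy'],b['fx'],b['fy'],b['cx'],b['cy']])
save(a,'a.png');save(b,'b.png');print(np.round(a['C'],2),np.round(b['C'],2))
E
```

```text
{'t': np.float64(0.0), 'joint_positions': array([ 1.098,  0.351,  1.652, -0.   ,  1.139, -0.085]), 'joint_vel': array([ 0.001, -0.001, -0.   ,  0.   ,  0.   ,  0.001]), 'joint_torque': array([ 0.0000e+00, -4.9732e+01, -2.8526e+01,  7.0000e-02,  2.6000e-02,
       -0.0000e+00]), 'ee_pos': array([0.208, 0.509, 0.232]), 'orientation': array([-1.627,  1.57 , -2.015]), 'wrist_force': array([ 0.267, -0.209,  0.728]), 'moment': array([ 0.023, -0.028,  0.031]), 'grip_width': np.float64(0.093)}
[[-0.2   0.81 -0.55  1.17]
 [ 0.98  0.17 -0.1   0.19]
 [ 0.01 -0.56 -0.83  0.99]
 [ 0.    0.    0.    1.  ]] [[ 0.77 -0.43  0.46  0.19]
 [-0.63 -0.51  0.58 -0.42]
 [-0.01 -0.74 -0.67  0.71]
 [ 0.    0.    0.    1.  ]]
```

View pics/a.png

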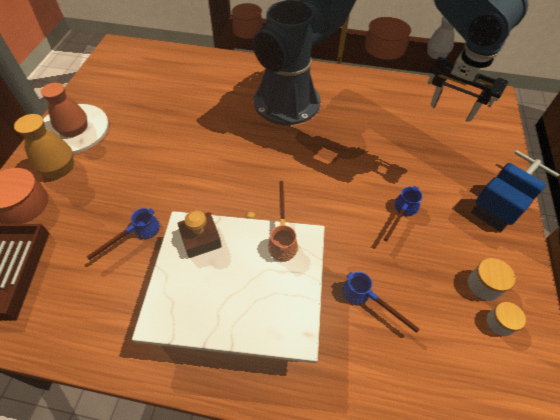

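View pics/b.png

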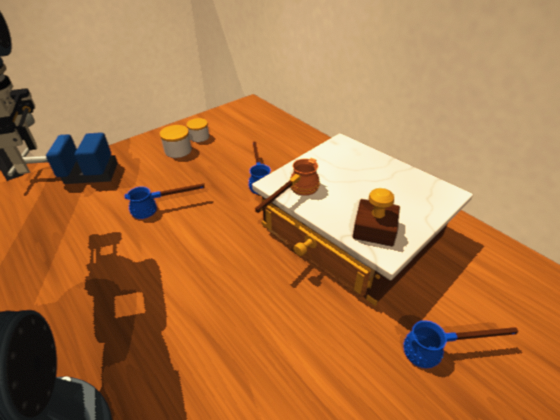

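The scene view shows a copper cezve on the slab (bowl 284,242, handle end 282,182) and the stake at (200,230). In the side view the bowl is at (305,178) and the knob at (303,246). Possible mix-ups for the cezve are the blue pots at scene (145,225), (408,200) and (358,288), and the terracotta jars at (20,195), (65,115) and (388,38). I choose the copper one on the slab.

```bash
cat > m1.py <<'E'
from h import *
a=shot('scene');b=shot('side')
def fitslab(d):
    W=world(d); hsv=cv2.cvtColor(d['pixels'],cv2.COLOR_RGB2HSV)
    m=(abs(W[...,2]-.132)<.006)&(hsv[...,1]<90)&(hsv[...,2]>110)
    n,l,st,_=cv2.connectedComponentsWithStats(m.astype('uint8')); i=1+st[1:,4].argmax()
    P=W[l==i]; hull=cv2.convexHull(P[:,:2].astype('float32')); r=cv2.minAreaRect(hull)
    print('slab',r,np.median(P[:,2])); print(np.round(cv2.boxPoints(r),4).tolist())
for d in(a,b): fitslab(d)
for nm,d in(('scene',a),('side',b)):
    W=world(d); hsv=cv2.cvtColor(d['pixels'],cv2.COLOR_RGB2HSV)
    print(nm)
    pts=[(284,232),(284,242),(283,215),(282,190),(282,184),(251,215),(197,217)] if nm=='scene' else [(305,165),(290,187),(270,200),(262,206),(303,246),(275,215),(360,270),(380,195)]
    for u,v in pts: print(u,v,np.round(W[v,u],3),hsv[v,u])
c=b['pixels'][130:300,220:450]; cv2.imwrite('pics/bc.png',cv2.resize(c,None,fx=3.4,fy=3.4,interpolation=cv2.INTER_CUBIC)[:,:,::-1])
E
python3 m1.py
```

```text
slab ((0.7927857637405396, 0.02476617693901062), (0.34104353189468384, 0.39931511878967285), 5.222676753997803) 0.13186081948650552
[[0.6047999858856201, 0.20810000598430634], [0.6410999894142151, -0.18960000574588776], [0.9807999730110168, -0.15850000083446503], [0.9444000124931335, 0.23909999430179596]]
slab ((0.7925300598144531, 0.023440510034561157), (0.3420635461807251, 0.40143680572509766), 5.143589019775391) 0.13171455038630686
[[0.604200005531311, 0.20800000429153442], [0.6402000188827515, -0.19179999828338623], [0.98089998960495, -0.16110000014305115], [0.9448999762535095, 0.2387000024318695]]
scene
284 232 [0.666 0.114 0.163] [ 12 127  92]
284 242 [0.678 0.117 0.136] [ 11 131 103]
283 215 [0.629 0.104 0.181] [ 11 155 107]
282 190 [0.555 0.087 0.183] [ 10 179 107]
282 184 [0.536 0.083 0.183] [ 10 177 114]
251 215 [0.589 0.009 0.094] [ 17 168 227]
197 217 [ 0.711 -0.081  0.234] [ 18 173 227]
side
305 165 [0.712 0.134 0.177] [  9 204 111]
290 187 [0.667 0.135 0.134] [ 14 151 137]
270 200 [0.565 0.081 0.182] [  9 201  52]
262 206 [0.54  0.076 0.183] [  9 203  64]
303 246 [ 0.588 -0.001  0.092] [ 18 224 225]
275 215 [0.61  0.124 0.083] [ 12 205  86]
360 270 [ 0.633 -0.126  0.091] [ 15 220 155]
380 195 [ 0.699 -0.093  0.234] [ 21 223 245]
```

View pics/bc.png

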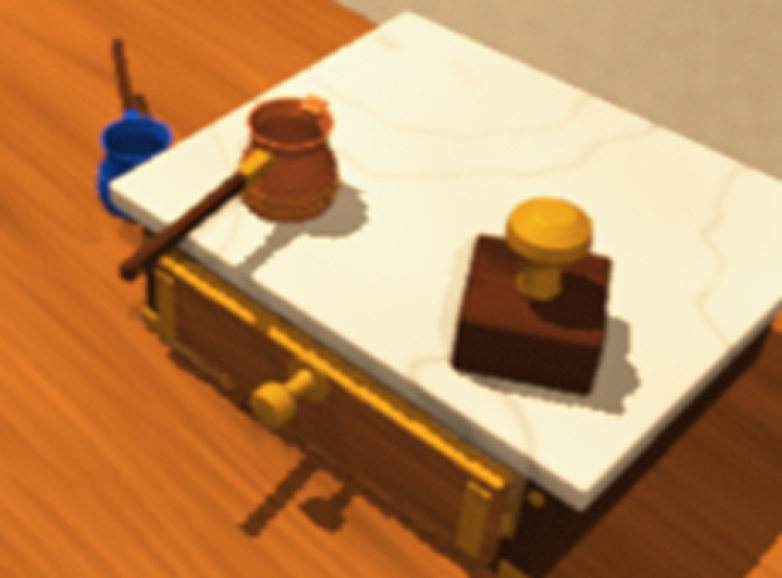

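The close crop confirms it: copper bowl at crop (290,160), dark handle to (130,270) overhanging the slab edge, and the knob at (275,400) below. Next I work out the frames, the cezve pose and the approach.

```bash
cat >> h.py <<'E'
O=np.array([.6225,.0087,0]); yaw=np.radians(5.18)
U=Ro.from_euler('z',yaw).as_matrix()   # unit->world
def tou(P): return (P-O)@U
def tow(p): return U@np.array(p)+O
def toolR(pitch_down,yw,sy):  # tool x along heading yw, pitched down; y = sy*left
    x=np.array([np.cos(yw)*np.cos(pitch_down),np.sin(yw)*np.cos(pitch_down),-np.sin(pitch_down)])
    y=sy*np.array([-np.sin(yw),np.cos(yw),0]); return np.stack([x,y,np.cross(x,y)],1)
def delta(pos,Rt):
    s=get_state(); R=Ro.from_euler('xyz',s['orientation']).as_matrix()
    w=Ro.from_matrix(Rt@R.T).as_rotvec()
    return np.round((np.array(pos)-s['ee_pos'])*100,2),np.round(np.degrees(w)/5,2)
E
python3 - <<'E'
from h import *
for n in('scene','side'):
    d=shot(n);W=world(d);P=tou(W);hsv=cv2.cvtColor(d['pixels'],cv2.COLOR_RGB2HSV)
    br=(hsv[...,0]>12)&(hsv[...,0]<25)&(hsv[...,1]>140)
    m=br&(P[...,2]>.088)&(P[...,2]<.1)&(abs(P[...,1])<.15)&(P[...,0]>-.06)&(P[...,0]<.02)
    k=m&(P[...,0]<-.02)
    c=m&(P[...,0]>-.018)&(abs(P[...,1])>.03)
    print(n,'knobtop',np.round(np.nanmean(P[k],0),4),k.sum(),np.nanpercentile(P[k][:,0],[2,98]) if k.any() else '','cap',np.nanpercentile(P[c],[2,50,98],axis=0).round(4).tolist() if c.any() else '')
    h=(P[...,2]>.17)&(P[...,2]<.2)&(P[...,0]<.01)&(P[...,0]>-.15)&(P[...,1]>.02)&(P[...,1]<.15)
    Q=W[h]; vx,vy,x0,y0=cv2.fitLine(Q[:,:2].astype('float32'),cv2.DIST_HUBER,0,.001,.001).ravel()
    t=(Q[:,:2]-[x0,y0])@[vx,vy]; print('handle yaw',np.degrees(np.arctan2(vy,vx)),np.round([x0+vx*t.min(),y0+vy*t.min(),x0+vx*t.max(),y0+vy*t.max()],4),Q[:,2].max(),np.median(Q[:,2]))
    # bowl rim
    r=(W[...,2]>.188)&(W[...,2]<.2)&(P[...,0]>.01)&(P[...,0]<.2)&(P[...,1]>.02)
    if r.sum()>10: print('rim',cv2.minEnclosingCircle(W[r][:,:2].astype('float32')),r.sum())
s=get_state();R=Ro.from_euler('xyz',s['orientation']).as_matrix();print(R.round(2))
for sy in(1,-1): print(sy,delta(tow([-.12,0,.10]),toolR(np.radians(30),yaw,sy)))
E
```

```text
scene knobtop [-0.0363  0.0018  0.0917] 44 [-0.04429902 -0.02779219] cap 
handle yaw 13.053104 [0.5269 0.0792 0.6238 0.1017] 0.18727006494147436 0.1836839247513462
rim ((0.6978310346603394, 0.11774196475744247), 0.03384006768465042) 175
side knobtop [-0.0389 -0.0034  0.0916] 66 [-0.0465184  -0.03006464] cap [[-0.0035, -0.1464, 0.0892], [0.0024, -0.0498, 0.0954], [0.0131, 0.1387, 0.0979]]
handle yaw 12.322199 [0.5249 0.0736 0.6245 0.0953] 0.1855581457773965 0.18261232175575914
rim ((0.5845924615859985, 1.0091288089752197), 0.9314795136451721) 279
[[-0.    0.38  0.93]
 [-0.    0.93 -0.38]
 [-1.   -0.    0.  ]]
1 (array([ 29.51, -51.12, -13.24]), array([ -1.79, -11.97,   4.97]))
-1 (array([ 29.51, -51.12, -13.24]), array([ 15.8 ,  -2.37, -26.88]))
```

>>> step_arm(
  moves=[
    {"travel": [1.5, -3.6, 0], "twist": [-0.11, -0.75, 0.31]},
    {"travel": [1.5, -3.6, 0], "twist": [-0.11, -0.75, 0.31]},
    {"travel": [1.5, -3.6, 0], "twist": [-0.11, -0.75, 0.31]},
    {"travel": [1.5, -3.6, 0], "twist": [-0.11, -0.75, 0.31]},
    {"travel": [1.5, -3.6, 0], "twist": [-0.11, -0.75, 0.31]},
    {"travel": [1.5, -3.6, 0], "twist": [-0.11, -0.75, 0.31]},
    {"travel": [1.5, -3.6, 0], "twist": [-0.11, -0.75, 0.31]},
    {"travel": [1.5, -3.6, 0], "twist": [-0.11, -0.75, 0.31]},
  ],
  gripper=0.35,
  squeeze=30,
)

```text
t: 1.3
ee_pos: [0.3304, 0.2143, 0.2326]
orientation: [0.126, 1.026, -0.029]
wrist_force: [1.3, -0.5, -0.4]
grip_width: 0.0605
```

```bash
python3 -c "
from h import *
print(delta(tow([-.12,0,.10]),toolR(np.radians(30),yaw,1)),get_state()['joint_positions'].round(2))"
```

```text
(array([ 17.26, -21.64, -13.26]), array([-0.87, -5.79,  2.36])) [ 0.68 -0.09  2.28 -0.62  0.62 -0.28]
```

>>> step_arm(
  moves=[
    {"travel": [2.1, -2.7, -1.2], "twist": [-0.11, -0.73, 0.3]},
    {"travel": [2.1, -2.7, -1.2], "twist": [-0.11, -0.73, 0.3]},
    {"travel": [2.1, -2.7, -1.7], "twist": [-0.11, -0.73, 0.3]},
    {"travel": [2.1, -2.7, -1.7], "twist": [-0.11, -0.73, 0.3]},
    {"travel": [2.1, -2.7, -1.7], "twist": [-0.11, -0.73, 0.3]},
    {"travel": [2.1, -2.7, -1.7], "twist": [-0.11, -0.73, 0.3]},
    {"travel": [2.1, -2.7, -1.7], "twist": [-0.11, -0.73, 0.3]},
    {"travel": [2.1, -2.7, -1.7], "twist": [-0.11, -0.73, 0.3]},
  ],
)

```text
t: 2.3
ee_pos: [0.4789, 0.053, 0.2608]
orientation: [-0.063, 0.702, -0.041]
wrist_force: [-0.3, -0.3, -1.0]
grip_width: 0.0606
```

```bash
python3 -c "
from h import *
print(delta(tow([-.12,0,.10]),toolR(np.radians(30),yaw,1)),get_state()['joint_positions'].round(2))
d=shot('wrist');save(d,'w1.png');print(proj(d,tow([-.0375,0,.08])))"
```

```text
(array([  2.41,  -5.51, -16.08]), array([ 0.64, -2.02,  1.09])) [ 0.05 -0.06  2.33 -1.57  0.07 -0.  ]
(np.float64(239.0406703696427), np.float64(110.29061925905296))
```

View pics/w1.png

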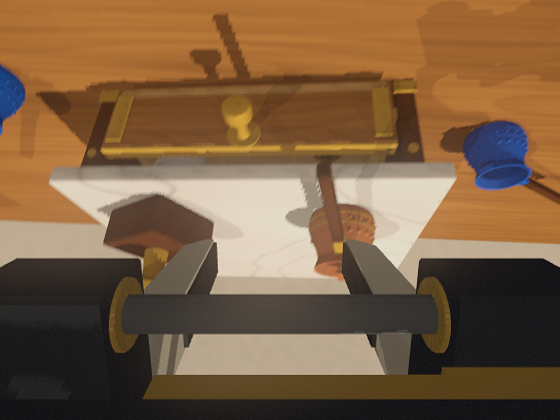

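The wrist view is upside down: knob at (238,112), cezve handle at (328,190), stake block at (160,230). The wrist has hit its bend limit, because the tool can't pitch up past the forearm. I'll use a vertical tool instead, with the jaws along the tray axis on the knob head, which keeps the body clear of the cezve handle.

```bash
cat >> h.py <<'E'
def downR(yw,tilt=0): # tool down, tool y along heading yw; 
    x=np.array([0,0,-1.]); y=np.array([np.cos(yw),np.sin(yw),0]); return np.stack([x,y,np.cross(x,y)],1)
E
python3 -c "
from h import *
print(delta([.43,-.01,.30],downR(yaw)),delta([.43,-.01,.30],downR(yaw+np.pi)))"
```

```text
(array([-5.09, -6.25,  3.74]), array([  7.8 ,   7.68, -16.02])) (array([-5.09, -6.25,  3.74]), array([-7.81,  7.94, 17.47]))
```

>>> step_arm(
  moves=[
    {"travel": [-0.6, -0.8, 0.5], "twist": [0.48, 0.48, -0.99]},
    {"travel": [-0.6, -0.8, 0.5], "twist": [0.48, 0.48, -0.99]},
    {"travel": [-0.6, -0.8, 0.5], "twist": [0.48, 0.48, -0.99]},
    {"travel": [-0.6, -0.8, 0.5], "twist": [0.48, 0.48, -0.99]},
    {"travel": [-0.6, -0.8, 0.5], "twist": [0.48, 0.48, -0.99]},
    {"travel": [-0.6, -0.8, 0.5], "twist": [0.48, 0.48, -0.99]},
    {"travel": [-0.6, -0.8, 0.5], "twist": [0.48, 0.48, -0.99]},
    {"travel": [-0.6, -0.8, 0.5], "twist": [0.48, 0.48, -0.99]},
  ],
)

```text
t: 3.35
ee_pos: [0.4354, -0.006, 0.2972]
orientation: [0.267, 1.055, -0.422]
wrist_force: [-1.0, 0.1, -0.3]
grip_width: 0.0609
```

```bash
python3 -c "
from h import *
print(delta([.43,-.01,.30],downR(yaw)),get_state()['joint_positions'].round(2))"
```

```text
(array([-0.54, -0.4 ,  0.28]), array([ 4.43,  4.15, -8.86])) [ 0.   -0.14  2.13 -0.32  0.7  -0.68]
```

>>> step_arm(
  moves=[
    {"travel": [0, 0, 0], "twist": [0.5, 0.5, -1]},
    {"travel": [0, 0, 0], "twist": [0.5, 0.5, -1]},
    {"travel": [0, 0, 0], "twist": [0.5, 0.5, -1]},
    {"travel": [0, 0, 0], "twist": [0.5, 0.5, -1]},
    {"travel": [0, 0, 0], "twist": [0.5, 0.5, -1]},
    {"travel": [0, 0, 0], "twist": [0.5, 0.5, -1]},
    {"travel": [0, 0, 0], "twist": [0.5, 0.5, -1]},
    {"travel": [0, 0, 0], "twist": [0.5, 0.5, -1]},
  ],
)

```text
t: 4.35
ee_pos: [0.432, -0.0035, 0.2958]
orientation: [-0.036, 1.556, -1.462]
wrist_force: [-1.2, -0.1, -0.5]
grip_width: 0.0605
```

```bash
python3 -c "
from h import *
print(delta(tow([-.042,0,.16]),downR(yaw)),get_state()['joint_positions'].round(2))"
```

```text
(array([ 14.87,   0.84, -13.58]), array([ 0.17,  0.01, -0.62])) [-0.11  0.06  1.85 -0.02  1.22 -0.25]
```

>>> step_arm(
  moves=[
    {"travel": [2, 0.1, -1], "twist": [0.08, 0, -0.3]},
    {"travel": [2, 0.1, -1.5], "twist": [0.08, 0, -0.3]},
    {"travel": [2, 0.1, -2], "twist": [0, 0, 0]},
    {"travel": [2, 0.1, -2], "twist": [0, 0, 0]},
    {"travel": [2, 0.1, -2], "twist": [0, 0, 0]},
    {"travel": [2, 0.1, -2], "twist": [0, 0, 0]},
    {"travel": [2, 0.1, -2], "twist": [0, 0, 0]},
    {"travel": [0.9, 0.1, -1], "twist": [0, 0, 0]},
  ],
  gripper=0.7,
)

```text
t: 5.35
ee_pos: [0.5828, 0.0069, 0.1548]
orientation: [-1.709, 1.568, 3.09]
wrist_force: [-0.4, -1.0, 1.1]
grip_width: 0.0277
```

```bash
python3 -c "
from h import *
print(delta(tow([-.0405,0,.103]),downR(yaw)),get_state()['grip_width'])
d=shot('wrist');save(d,'w2.png');print(proj(d,tow([-.0375,0,.094])),proj(d,tow([0,0,.132])))
for n in ('scene','side'):
  d=shot(n);P=tou(world(d))
  k=(P[...,2]>.083)&(P[...,2]<.096)&(abs(P[...,1])<.02)&(P[...,0]>-.06)&(P[...,0]<-.018);print(n,k.sum(),np.percentile(P[k],[2,50,98],axis=0).round(4).tolist() if k.any() else '')"
```

```text
(array([-0.06, -0.18, -5.18]), array([-0.  , -0.03,  0.05])) 0.027746216441628568
(np.float64(282.80342788690007), np.float64(228.61474222602732)) (np.float64(357.23541128291356), np.float64(250.8952689538662))
scene 53 [[-0.0435, -0.011, 0.0848], [-0.0343, 0.0028, 0.0905], [-0.0283, 0.0137, 0.0949]]
side 99 [[-0.0466, -0.0129, 0.0833], [-0.039, -0.0039, 0.0899], [-0.0194, 0.0094, 0.0945]]
```

View pics/w2.png

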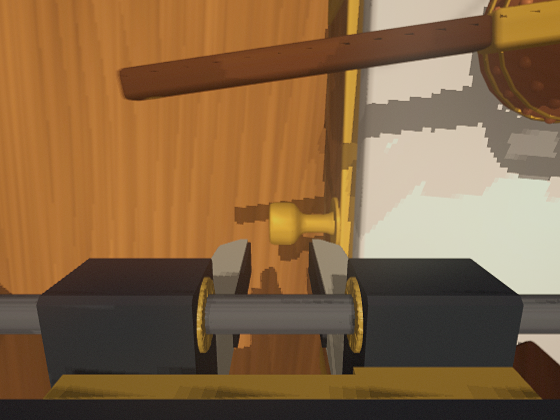

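The wrist view shows the knob head at (285,222), between the finger tips (250 and 312), with the slab edge at column 357. I descend and close.

>>> step_arm(
  moves=[
    {"travel": [0, 0, -1], "twist": [0, 0, 0]},
    {"travel": [0, 0, -1], "twist": [0, 0, 0]},
    {"travel": [0, 0, -1], "twist": [0, 0, 0]},
    {"travel": [0, 0, -1], "twist": [0, 0, 0]},
    {"travel": [0, 0, -0.7], "twist": [0, 0, 0]},
    {"travel": [0, 0, -0.5], "twist": [0, 0, 0]},
    {"travel": [0, 0, 0], "twist": [0, 0, 0]},
    {"travel": [0, 0, 0], "twist": [0, 0, 0]},
  ],
)

```text
t: 6.5
ee_pos: [0.5818, 0.0066, 0.1023]
orientation: [-1.235, 1.571, -2.719]
wrist_force: [0.1, -0.6, 0.4]
grip_width: 0.0277
```

>>> step_arm(
  moves=[
    {"travel": [0, 0, 0], "twist": [0, 0, 0]},
    {"travel": [0, 0, 0], "twist": [0, 0, 0]},
    {"travel": [0, 0, 0], "twist": [0, 0, 0]},
    {"travel": [0, 0, 0], "twist": [0, 0, 0]},
    {"travel": [0, 0, 0], "twist": [0, 0, 0]},
    {"travel": [-0.5, -0.05, 0], "twist": [0, 0, 0]},
    {"travel": [-0.5, -0.05, 0], "twist": [0, 0, 0]},
    {"travel": [-0.5, -0.05, 0], "twist": [0, 0, 0]},
  ],
  gripper=1,
  squeeze=25,
)

```text
t: 7.5
ee_pos: [0.5675, 0.0052, 0.1031]
orientation: [1.495, 1.567, 0.01]
wrist_force: [3.3, 0.5, -3.5]
grip_width: 0.017
```

>>> step_arm(
  moves=[
    {"travel": [-1.5, -0.14, 0], "twist": [0, 0, 0]},
    {"travel": [-1.5, -0.14, 0], "twist": [0, 0, 0]},
    {"travel": [-1.5, -0.14, 0], "twist": [0, 0, 0]},
    {"travel": [-1.5, -0.14, 0], "twist": [0, 0, 0]},
    {"travel": [-1.5, -0.14, 0], "twist": [0, 0, 0]},
    {"travel": [-1.5, -0.14, 0], "twist": [0, 0, 0]},
    {"travel": [-1.2, -0.11, 0], "twist": [0, 0, 0]},
    {"travel": [-0.8, -0.07, 0], "twist": [0, 0, 0]},
  ],
)

```text
t: 8.5
ee_pos: [0.4535, -0.0053, 0.1032]
orientation: [1.521, 1.562, 0.036]
wrist_force: [3.7, 0.7, -5.2]
grip_width: 0.0169
```

>>> step_arm(
  moves=[
    {"travel": [-0.5, -0.05, 0], "twist": [0, 0, 0]},
    {"travel": [-0.4, -0.04, 0], "twist": [0, 0, 0]},
    {"travel": [-0.3, -0.03, 0], "twist": [0, 0, 0]},
    {"travel": [-0.3, -0.03, 0], "twist": [0, 0, 0]},
    {"travel": [0, 0, 0], "twist": [0, 0, 0]},
    {"travel": [0, 0, 0], "twist": [0, 0, 0]},
    {"travel": [0, 0, 0], "twist": [0, 0, 0]},
    {"travel": [0, 0, 0], "twist": [0, 0, 0]},
  ],
)

```text
t: 9.5
ee_pos: [0.447, -0.0071, 0.1081]
orientation: [1.472, 1.538, -0.014]
wrist_force: [1.2, 0.4, 1.0]
grip_width: 0.0006
```

The jaws slipped off the knob at the stop. I lift clear and check the opening.

>>> step_arm(
  moves=[
    {"travel": [0, 0, 2], "twist": [0, 0, 0]},
    {"travel": [0, 0, 2], "twist": [0, 0, 0]},
    {"travel": [0, 0, 2], "twist": [0, 0, 0]},
    {"travel": [0, 0, 2], "twist": [0, 0, 0]},
    {"travel": [0, 0, 2], "twist": [0, 0, 0]},
    {"travel": [0, 0, 2], "twist": [0, 0, 0]},
    {"travel": [0, 0, 2], "twist": [0, 0, 0]},
    {"travel": [0, 0, 2], "twist": [0, 0, 0]},
  ],
  gripper=0.68,
)

```text
t: 10.5
ee_pos: [0.4438, -0.0068, 0.2702]
orientation: [1.507, 1.548, 0.02]
wrist_force: [0.4, -0.4, 0.2]
grip_width: 0.03
```

```bash
cat > t.py <<'E'
from h import *
for n in('wrist','scene','side'):
    d=shot(n);P=tou(world(d))
    m=(abs(P[...,2]-.096)<.004)&(abs(P[...,1])<.14)&(abs(P[...,1])>.03)&(P[...,0]<-.0)&(P[...,0]>-.17)
    f=(abs(P[...,2]-.026)<.005)&(abs(P[...,1])<.14)&(P[...,0]<-.0)&(P[...,0]>-.17)
    for q in (m,f): print(n,q.sum(),np.percentile(P[q],[3,50,97],axis=0).round(4).tolist() if q.any() else '')
    save(d,'t_%s.png'%n)
E
python3 t.py
```

```text
wrist 2913 [[-0.1352, -0.0457, 0.0941], [-0.1277, 0.0804, 0.0957], [-0.12, 0.1369, 0.0971]]
wrist 16539 [[-0.1045, -0.0816, 0.0241], [-0.0566, 0.0285, 0.0257], [-0.0031, 0.1295, 0.0277]]
scene 359 [[-0.135, -0.1331, 0.0923], [-0.1255, -0.0328, 0.0955], [-0.1177, 0.1339, 0.0984]]
scene 917 [[-0.1202, -0.0988, 0.0227], [-0.0941, 0.0235, 0.0259], [-0.0694, 0.1299, 0.03]]
side 712 [[-0.1347, -0.134, 0.093], [-0.1274, -0.0477, 0.0957], [-0.1193, 0.1309, 0.0978]]
side 1825 [[-0.1346, -0.1165, 0.023], [-0.0471, 0.0112, 0.026], [-0.0022, 0.1318, 0.0299]]
```

View pics/t_wrist.png

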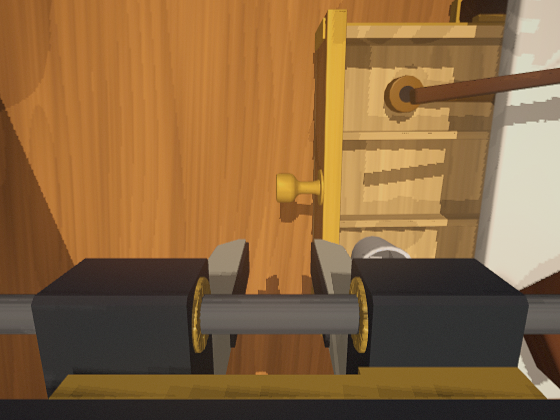

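The tray is fully out (cap from -135 to -120 mm). In the wrist view the cup is at (380,250), the lever in the other bay at (405,95), and the middle bay is empty around (400,180). Next I plan the tilt-in path in the vertical plane.

```bash
cat > plan.py <<'E'
import numpy as np, sys
from scipy import ndimage, optimize
from scipy.sparse.csgraph import dijkstra
def seg(p,step=3):
    o=[]
    for a,b in zip(p,p[1:]+p[:1]):
        n=max(1,int(np.hypot(b[0]-a[0],b[1]-a[1])/step)); o+=[(a[0]+(b[0]-a[0])*i/n,a[1]+(b[1]-a[1])*i/n) for i in range(n)]
    return np.array(o)
bowl=seg([(-32,0),(32,0),(36,10),(36,24),(27,48),(31,62),(-31,62),(-27,48),(-36,24),(-36,10)])
handle=seg([(-175,40),(-175,52),(-28,52),(-28,40)])
def grip(al,g):
    ax=np.array([-np.sin(al),np.cos(al)]); pr=np.array([np.cos(al),np.sin(al)]); G=np.array([-g,46])
    r=lambda a,b,w:seg([tuple(G+ax*s+pr*t) for s,t in((a,-w),(b,-w),(b,w),(a,w))],4)
    return np.vstack([r(-19,65,9),r(65,260,37.5)])
def box(P,x0,x1,z0,z1):
    dx=np.maximum(x0-P[...,0],P[...,0]-x1); dz=np.maximum(z0-P[...,1],P[...,1]-z1)
    return np.hypot(np.maximum(dx,0),np.maximum(dz,0))+np.minimum(np.maximum(dx,dz),0)
def clear(pts,floorok):
    d=np.minimum(box(pts,0,340,112,132),box(pts,-136,-120,-50,96))
    d=np.minimum(d,box(pts,-167,-136,66,94))   # knob
    d=np.minimum(d,box(pts,105,200,-50,66))
    return np.minimum(d,pts[...,1]-26+floorok).min(-1)
TH=np.radians(np.arange(0,66,3)); X=np.arange(-110,80,4); Z=np.arange(26,330,4)
def field(al,g):
    F=np.zeros((len(TH),len(X),len(Z)))
    pts=np.vstack([bowl,handle,grip(al,g)])
    for i,t in enumerate(TH):   # rotation handle-up about y
        R=np.array([[np.cos(t),np.sin(t)],[-np.sin(t),np.cos(t)]]); q=pts@R.T
        for j,x in enumerate(X):
            F[i,j]=clear(q[None]+np.stack([np.full(len(Z),x),Z],-1)[:,None],8)
    return F
if __name__=='__main__':
    for g in (115,125,135):
      for al in (0,10,20,30,40):
        F=field(np.radians(al),g); best=0
        gi=(0,abs(X-62).argmin(),0)
        for c in np.arange(1,16):
            l,_=ndimage.label(F>c,np.ones((3,3,3)))
            top=l[:,:,-1]; 
            if l[gi] and (top==l[gi]).any(): best=c; k=[np.degrees(TH[i]).round() for i in range(len(TH)) if (top[i]==l[gi]).any()]
        print(g,al,'best clearance',best,'goal',F[gi].round(1))
E
python3 plan.py; python3 -c "
from h import *
s=get_state();print(s['joint_positions'].round(3),s['ee_pos'].round(4))
J=np.array([[1.098,.351,1.652,1.139],[-.11,.06,1.85,1.22]]);
"
```

```text
115 0 best clearance 5 goal 7.0
115 10 best clearance 5 goal 7.0
115 20 best clearance 5 goal 7.0
115 30 best clearance 5 goal 7.0
115 40 best clearance 1 goal 1.7
125 0 best clearance 5 goal 7.0
125 10 best clearance 5 goal 7.0
125 20 best clearance 5 goal 7.0
125 30 best clearance 5 goal 7.0
125 40 best clearance 1 goal 1.7
135 0 best clearance 5 goal 7.0
135 10 best clearance 5 goal 7.0
135 20 best clearance 5 goal 7.0
135 30 best clearance 5 goal 7.0
135 40 best clearance 3 goal 3.7
[-0.122  0.101  1.876  0.004  1.14  -0.208] [ 0.4442 -0.0068  0.2699]
```

```bash
cat >> h.py <<'E'
CY=np.radians(12.7)
def cz(p): # cezve coords -> world, initial pose
    return Ro.from_euler('z',CY).apply(p)+np.array([.6967,.1150,.132])
E
python3 -c "
from h import *
Rt=toolR(np.radians(70),CY,-1); G=cz([-.125,0,.046]); print(G)
print(delta(G+Rt[:,0]*(.005-.08),Rt)); print(G+Rt[:,0]*.005)"
cat > path.py <<'E'
from plan import *
from scipy.sparse import coo_matrix
F=field(np.radians(20),125); ok=F>3.5; idx=np.arange(F.size).reshape(F.shape); r=[];c=[];w=[]
for a in(-1,0,1):
  for b in(-1,0,1):
    for e in(-1,0,1):
      if (a,b,e)==(0,0,0):continue
      s=tuple(slice(max(0,-k),n-max(0,k)) for k,n in zip((a,b,e),F.shape)); t=tuple(slice(max(0,k),n-max(0,-k)) for k,n in zip((a,b,e),F.shape))
      m=ok[s]&ok[t]; r+=[idx[s][m]];c+=[idx[t][m]];f=np.minimum(np.minimum(F[s],F[t])[m],14); w+=[np.sqrt((4*a*1.5)**2+(4*b)**2+(4*e)**2)*(1+(10/f)**2)]
g=coo_matrix((np.concatenate(w),(np.concatenate(r),np.concatenate(c))),shape=(F.size,)*2).tocsr()
go=idx[0,abs(X-62).argmin(),0]; D,p=dijkstra(g,indices=go,return_predecessors=True)
top=idx[:,:,-1].ravel(); n=top[D[top].argmin()]
while n>=0:
    i,j,k=np.unravel_index(n,F.shape); print(round(np.degrees(TH[i])),X[j],Z[k],F[i,j,k].round(1),end=' | '); n=p[n]
E
python3 path.py
```

```text
[0.57475818 0.08751922 0.178     ]
(array([10.55,  8.87, -2.14]), array([  3.72,  -2.34, -16.19]))
[0.57642644 0.08789518 0.17330154]
21 -66 326 186.1 | 21 -66 322 182.2 | 21 -66 318 178.2 | 21 -66 314 174.3 | 21 -66 310 170.4 | 21 -66 306 166.5 | 21 -66 302 162.6 | 21 -66 298 158.7 | 21 -66 294 154.8 | 21 -66 290 150.9 | 21 -66 286 147.0 | 21 -66 282 143.2 | 21 -66 278 139.3 | 21 -66 274 135.4 | 21 -66 270 131.6 | 21 -66 266 127.7 | 21 -66 262 123.9 | 21 -66 258 120.1 | 21 -66 254 116.3 | 21 -66 250 112.5 | 21 -66 246 108.7 | 21 -66 242 104.9 | 21 -66 238 101.2 | 21 -66 234 97.5 | 21 -66 230 93.8 | 21 -66 226 90.1 | 21 -66 222 86.4 | 21 -66 218 82.8 | 21 -66 214 79.2 | 21 -66 210 75.7 | 21 -66 206 72.2 | 21 -66 202 68.8 | 21 -66 198 65.4 | 21 -66 194 62.1 | 21 -66 190 58.9 | 21 -66 186 55.8 | 21 -66 182 52.8 | 21 -66 178 50.0 | 21 -66 174 47.3 | 21 -66 170 44.6 | 21 -66 166 41.8 | 21 -66 162 39.1 | 21 -66 158 36.5 | 21 -66 154 34.2 | 21 -66 150 32.2 | 21 -66 146 30.6 | 21 -66 142 29.2 | 21 -66 138 27.8 | 21 -66 134 26.4 | 21 -66 130 24.9 | 21 -66 126 24.0 | 21 -66 122 23.8 | 21 -66 118 23.8 | 21 -66 114 23.7 | 21 -66 110 23.7 | 21 -66 106 23.7 | 21 -66 102 22.0 | 21 -66 98 19.6 | 21 -66 94 17.2 | 21 -66 90 15.6 | 21 -66 86 14.9 | 21 -66 82 14.8 | 21 -66 78 14.8 | 21 -66 74 14.8 | 21 -66 70 14.8 | 21 -66 66 14.8 | 21 -66 62 15.2 | 21 -62 58 13.0 | 21 -58 54 13.1 | 21 -54 50 15.2 | 21 -50 46 16.5 | 21 -46 46 16.1 | 21 -42 46 14.7 | 21 -38 46 13.2 | 21 -34 42 12.5 | 21 -30 42 12.5 | 21 -26 42 12.5 | 21 -22 42 11.3 | 21 -18 42 9.9 | 21 -14 38 8.5 | 21 -10 38 8.5 | 21 -6 38 8.5 | 21 -2 38 7.8 | 18 2 38 7.8 | 15 6 34 7.7 | 15 10 34 7.7 | 15 14 34 7.7 | 12 18 34 8.0 | 12 22 34 8.9 | 12 26 34 9.3 | 12 30 34 9.3 | 12 34 34 9.3 | 12 38 34 9.3 | 12 42 34 9.3 | 12 46 34 9.3 | 12 50 34 9.3 | 9 54 34 8.9 | 6 58 30 8.1 | 3 62 26 5.8 | 0 62 26 7.0 |
```

>>> step_arm(
  moves=[
    {"travel": [0.6, 0.5, 0], "twist": [0.23, -0.14, -0.98]},
    {"travel": [0.6, 0.5, 0], "twist": [0.23, -0.14, -0.98]},
    {"travel": [0.6, 0.5, 0], "twist": [0.23, -0.14, -0.98]},
    {"travel": [0.6, 0.5, 0], "twist": [0.23, -0.14, -0.98]},
    {"travel": [0.6, 0.5, 0], "twist": [0.23, -0.14, -0.98]},
    {"travel": [0.6, 0.5, 0], "twist": [0.23, -0.14, -0.98]},
    {"travel": [0.6, 0.5, 0], "twist": [0.23, -0.14, -0.98]},
    {"travel": [0.6, 0.5, 0], "twist": [0.23, -0.14, -0.98]},
  ],
  gripper=0.6,
)

```text
t: 11.65
ee_pos: [0.4895, 0.0345, 0.2591]
orientation: [2.808, 1.383, 0.61]
wrist_force: [0.1, 0.1, 0.1]
grip_width: 0.0375
```

>>> step_arm(
  moves=[
    {"travel": [0.6, 0.5, 0], "twist": [0.23, -0.14, -0.98]},
    {"travel": [0.6, 0.5, 0], "twist": [0.23, -0.14, -0.98]},
    {"travel": [0.6, 0.5, 0], "twist": [0.23, -0.14, -0.98]},
    {"travel": [0.6, 0.5, 0], "twist": [0.23, -0.14, -0.98]},
    {"travel": [0.6, 0.5, 0], "twist": [0.23, -0.14, -0.98]},
    {"travel": [0.6, 0.5, 0], "twist": [0.23, -0.14, -0.98]},
    {"travel": [0.6, 0.5, 0], "twist": [0.23, -0.14, -0.98]},
    {"travel": [0.6, 0.5, 0], "twist": [0.23, -0.14, -0.98]},
  ],
)

```text
t: 12.65
ee_pos: [0.5343, 0.0755, 0.247]
orientation: [-3.052, 1.235, 0.309]
wrist_force: [-0.4, 0.7, -0.3]
grip_width: 0.037
```

```bash
python3 -c "
from h import *
Rt=toolR(np.radians(70),CY,-1); G=cz([-.125,0,.046])
print(delta(G+Rt[:,0]*(.005-.05),Rt),get_state()['joint_positions'].round(2))
d=shot('wrist');save(d,'w3.png');W=world(d)
h=(abs(W[...,2]-.184)<.006)&(W[...,0]<.63)&(W[...,0]>.5)&(W[...,1]>.04)&(W[...,1]<.14)
v,u=np.nonzero(h);print(u.min(),u.max(),v.min(),v.max(),h.sum());Q=W[h];Q=Q[Q[:,2]>np.percentile(Q[:,2],20)]
vx,vy,x0,y0=cv2.fitLine(Q[:,:2].astype('float32'),cv2.DIST_HUBER,0,.001,.001).ravel();t=(Q[:,:2]-[x0,y0])@[vx,vy]
print('yaw',np.degrees(np.arctan(vy/vx)),'y at x=.5748',y0+vy/vx*(.5748-x0),x0+vx*t.min(),x0+vx*t.max(),np.median(Q[:,2]))"
sed -i 's/arange(0,66,3)/arange(0,30,1.5)/;s/arange(-110,80,4)/arange(-74,70,3)/;s/arange(26,330,4)/arange(26,130,2)/' plan.py
sed -i 's/2\[None\]/&/;s/\[:,None\],8)/[:,None],1)/' plan.py; sed -i 's/F>3.5/F>.5/;s/abs(X-62)/abs(X-61)/;s/(4\*a\*1.5)\*\*2+(4\*b)\*\*2+(4\*e)\*\*2/(a*3)**2+(3*b)**2+(2*e)**2/' path.py; python3 path.py
```

```text
(array([ 2.54,  0.87, -2.67]), array([-0.29, -0.23, -0.03])) [0.01 0.18 1.89 0.14 0.76 1.27]
267 282 105 276 2666
yaw 12.746027 y at x=.5748 0.08829429 0.524388416863421 0.630585302816403 0.18369580561359866
18 -62 128 21.8 | 18 -62 126 21.1 | 18 -62 124 20.7 | 18 -62 122 20.4 | 18 -62 120 20.3 | 18 -62 118 20.3 | 18 -62 116 20.3 | 18 -62 114 20.3 | 18 -62 112 20.3 | 18 -62 110 20.3 | 18 -62 108 20.3 | 18 -62 106 20.3 | 18 -62 104 20.3 | 18 -62 102 20.3 | 18 -62 100 20.3 | 18 -62 98 19.7 | 18 -62 96 18.6 | 18 -62 94 17.5 | 18 -62 92 16.3 | 18 -62 90 15.3 | 18 -62 88 14.4 | 18 -62 86 13.8 | 18 -62 84 13.4 | 18 -62 82 13.4 | 18 -62 80 13.4 | 18 -62 78 13.4 | 18 -62 76 13.4 | 18 -62 74 13.4 | 18 -62 72 13.4 | 18 -62 70 13.4 | 18 -62 68 13.4 | 18 -62 66 13.4 | 18 -62 64 13.4 | 18 -62 62 13.4 | 18 -62 60 13.6 | 18 -62 58 14.1 | 18 -62 56 14.9 | 18 -59 54 13.5 | 18 -56 52 12.9 | 18 -53 50 13.3 | 18 -50 48 13.1 | 18 -47 48 13.1 | 18 -44 48 12.5 | 18 -41 48 11.6 | 18 -38 46 11.1 | 18 -35 46 11.1 | 18 -32 46 10.7 | 18 -29 46 9.8 | 18 -26 44 9.1 | 18 -23 44 9.1 | 18 -20 44 8.9 | 18 -17 44 8.0 | 18 -14 44 7.2 | 18 -11 42 7.1 | 18 -8 42 7.1 | 16 -5 42 6.1 | 16 -2 42 5.7 | 16 1 40 5.9 | 15 4 40 6.6 | 14 7 40 6.5 | 12 10 40 6.3 | 10 13 38 7.2 | 10 16 38 7.2 | 10 19 38 7.2 | 10 22 38 7.2 | 10 25 38 7.2 | 10 28 38 7.2 | 10 31 38 7.2 | 10 34 38 7.2 | 9 37 38 7.4 | 9 40 38 7.8 | 9 43 38 7.9 | 9 46 38 7.9 | 9 49 38 7.9 | 9 52 38 7.9 | 7 55 38 8.1 | 6 58 36 7.7 | 4 58 36 6.7 | 3 61 34 6.8 | 2 61 32 6.2 | 0 61 30 5.0 | 0 61 28 3.0 | 0 61 26 1.0 |
```

The wrist measurement agrees (handle columns 267–282, yaw 12.75°). I go down along the tool axis onto the handle.

>>> step_arm(
  moves=[
    {"travel": [0.9, 0.35, -0.9], "twist": [-0.15, -0.12, 0]},
    {"travel": [0.9, 0.35, -0.9], "twist": [-0.15, -0.12, 0]},
    {"travel": [0.9, 0.3, -1], "twist": [0, 0, 0]},
    {"travel": [0.4, 0.1, -1.1], "twist": [0, 0, 0]},
    {"travel": [0.4, 0.1, -1.1], "twist": [0, 0, 0]},
    {"travel": [0.4, 0.1, -1.1], "twist": [0, 0, 0]},
    {"travel": [0.4, 0.1, -1.1], "twist": [0, 0, 0]},
    {"travel": [0, 0, 0], "twist": [0, 0, 0]},
  ],
)

```text
t: 13.7
ee_pos: [0.5792, 0.0904, 0.1665]
orientation: [3.135, 1.225, 0.219]
wrist_force: [0.4, -0.1, -0.0]
grip_width: 0.0376
```

```bash
python3 -c "
from h import *
Rt=toolR(np.radians(70),CY,-1); G=cz([-.125,.0008,.046])
print(delta(G+Rt[:,0]*(.005),Rt),get_state()['joint_positions'].round(2),get_state()['wrist_force'])"
```

```text
(array([-0.29, -0.17,  0.68]), array([ 0.03, -0.03, -0.04])) [0.05 0.36 1.86 0.11 0.57 1.32] [ 0.36010107 -0.13508345 -0.04285486]
```

>>> step_arm(
  moves=[
    {"travel": [-0.28, -0.15, 0.6], "twist": [0, 0, 0]},
    {"travel": [0, 0, 0], "twist": [0, 0, 0]},
    {"travel": [0, 0, 0], "twist": [0, 0, 0]},
    {"travel": [0, 0, 0], "twist": [0, 0, 0]},
    {"travel": [0, 0, 0], "twist": [0, 0, 0]},
    {"travel": [0, 0, 0], "twist": [0, 0, 0]},
    {"travel": [0, 0, 0], "twist": [0, 0, 0]},
    {"travel": [0, 0, 0], "twist": [0, 0, 0]},
  ],
  gripper=1,
  squeeze=60,
)

```text
t: 14.7
ee_pos: [0.5764, 0.0889, 0.1742]
orientation: [3.134, 1.223, 0.219]
wrist_force: [-0.1, 0.8, 0.0]
grip_width: 0.0091
```

>>> step_arm(
  moves=[
    {"travel": [0, 0, 0], "twist": [0, 0, 0]},
    {"travel": [0, 0, 0.5], "twist": [0, 0, 0]},
    {"travel": [0, 0, 0.8], "twist": [0, 0, 0]},
    {"travel": [0, 0, 1], "twist": [0, 0, 0]},
    {"travel": [0, 0, 1.2], "twist": [0, 0, 0]},
    {"travel": [0, 0, 1.2], "twist": [0, 0, 0]},
    {"travel": [0, 0, 1], "twist": [0, 0, 0]},
    {"travel": [0, 0, 0], "twist": [0, 0, 0]},
  ],
)

```text
t: 15.7
ee_pos: [0.5755, 0.0887, 0.2352]
orientation: [3.135, 1.225, 0.219]
wrist_force: [-0.5, 0.3, -3.5]
grip_width: 0.0093
```

```bash
cat > c.py <<'E'
from h import *
s=get_state(); T=Ro.from_euler('xyz',s['orientation']).as_matrix()
print('F',s['wrist_force'].round(1),'J',s['joint_positions'].round(2),'grip',s['grip_width'])
print('tool pitch',np.degrees(-np.arcsin(T[2,0])).round(1),'tool y unit',(U.T@T[:,1]).round(3),'grasp pt unit mm',(tou(s['ee_pos']-T[:,0]*.005)*1e3).round(1))
for n in('scene','side'):
    d=shot(n);W=world(d);P=tou(W);hsv=cv2.cvtColor(d['pixels'],cv2.COLOR_RGB2HSV)
    G=s['ee_pos']-T[:,0]*.005
    dd=np.linalg.norm(W-G,axis=-1)
    br=(hsv[...,1]>110)&(hsv[...,0]<15)&(P[...,2]>.105)&(P[...,2]<.6)&(dd<.2)&(P[...,1]>-.04)&(P[...,2]-.0>G[2]-.17)
    # forward part of handle and bowl
    x=P[br];print(n,br.sum(),'pct unit',np.percentile(x,[1,50,99],axis=0).round(3).tolist())
    save(d,'c_%s.png'%n)
E
python3 c.py
```

```text
F [-0.5  0.3 -3.5] J [0.05 0.26 1.81 0.09 0.73 1.34] grip 0.00932085986732695
tool pitch 70.2 tool y unit [ 0.134 -0.991  0.002] grasp pt unit mm [-41.3  83.7 239.9]
scene 1816 pct unit [[-0.101, -0.007, 0.192], [0.023, 0.093, 0.248], [0.115, 0.174, 0.406]]
side 829 pct unit [[-0.12, -0.009, 0.192], [0.051, 0.073, 0.244], [0.109, 0.168, 0.404]]
```

View pics/c_side.png

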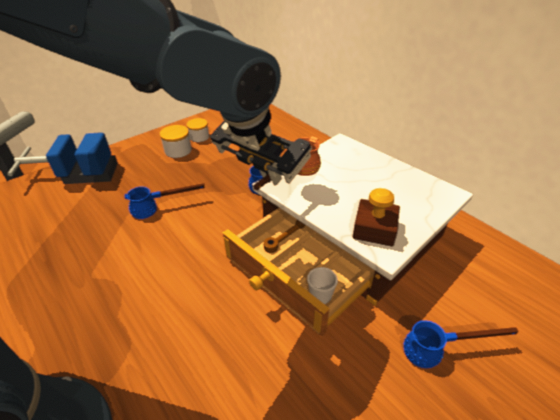

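The side view shows the cezve lifted level at (308,158), with the tray open below and the cup at (320,280). Force is -3.5 N and the grip holds. Now over the opening, tilted 18°.

```bash
cat > g.py <<'E'
from h import *
import sys
def go(th,x,z,y=0,yawoff=0):
    t=np.radians(th); Rt=toolR(np.radians(70.2)+t,yaw+np.radians(yawoff),-1)
    c,s=np.cos(t),np.sin(t)
    g=np.array([x-125*c+46*s,y,z+125*s+46*c])/1e3
    return tow(g)+Rt[:,0]*.005,Rt
if __name__=='__main__':
    print([get_state()['joint_positions'].round(2),get_state()['wrist_force'].round(1)])
    a=[float(v) for v in sys.argv[1:]]
    for i in range(0,len(a),4):
        print(a[i:i+4],delta(*go(a[i],a[i+1],a[i+2],a[i+3])))
E
python3 g.py 18 -62 200 0
```

```text
[array([0.05, 0.26, 1.81, 0.09, 0.73, 1.34]), array([-0.6,  1. , -3.3])]
[18.0, -62.0, 200.0, 0.0] (array([-11.83,  -9.49,   4.33]), array([-0.54,  3.54, -1.54]))
```

>>> step_arm(
  moves=[
    {"travel": [-1, -0.3, 0.5], "twist": [0, 0, 0]},
    {"travel": [-1.6, -0.8, 0.6], "twist": [-0.09, 0.55, -0.25]},
    {"travel": [-1.7, -1.4, 0.6], "twist": [-0.09, 0.55, -0.25]},
    {"travel": [-1.7, -1.6, 0.6], "twist": [-0.09, 0.55, -0.25]},
    {"travel": [-1.7, -1.6, 0.6], "twist": [-0.09, 0.55, -0.25]},
    {"travel": [-1.7, -1.6, 0.6], "twist": [-0.09, 0.55, -0.25]},
    {"travel": [-1.5, -1.4, 0.5], "twist": [-0.09, 0.55, -0.25]},
    {"travel": [-0.8, -0.7, 0.3], "twist": [0, 0.2, 0]},
  ],
)

```text
t: 16.8
ee_pos: [0.4491, -0.0083, 0.2768]
orientation: [3.132, 1.55, 0.081]
wrist_force: [0.3, 0.8, -3.3]
grip_width: 0.0098
```

```bash
python3 g.py 18 -62 200 0 18 -62 60 0; cat > k.py <<'E'
# fit cezve pose in gripper from wrist depth: handle top slope and line, in unit frame
from h import *
s=get_state(); T=Ro.from_euler('xyz',s['orientation']).as_matrix()
print('pitch',np.degrees(-np.arcsin(T[2,0])).round(2),'grasp',(tou(s['ee_pos']-T[:,0]*.005)*1e3).round(1),'tool-y heading err deg',np.degrees(np.arctan2(*(U.T@-T[:,1])[[0,1]])).round(2))
G=s['ee_pos']-T[:,0]*.005
d=shot('wrist');W=world(d);L=(W-G)@T  # tool coords about grasp pt
hsv=cv2.cvtColor(d['pixels'],cv2.COLOR_RGB2HSV)
dark=(hsv[...,0]<14)&(hsv[...,1]>90)
m=dark&(abs(L[...,1])<.012)&(abs(L[...,0])<.06)&(abs(L[...,2])<.06)
print('handle px',m.sum())
if m.sum()>30:
    Q=L[m]; 
    for a,b in(('slope x/z',0),('y/z',1)):
        A=np.polyfit(Q[:,2],Q[:,b],1); print(a,np.degrees(np.arctan(A[0])).round(2),'off mm',(A[1]*1e3).round(1))
    print(np.percentile(Q*1e3,[2,50,98],axis=0).round(1).tolist())
save(d,'k.png')
d=shot('scene');P=tou(world(d));hsv=cv2.cvtColor(d['pixels'],cv2.COLOR_RGB2HSV);g=tou(G)
m=(hsv[...,0]<16)&(hsv[...,1]>100)&(P[...,0]>g[0]+.06)&(P[...,0]<g[0]+.16)&(abs(P[...,1]-g[1])<.05)&(P[...,2]<g[2]+.02)&(P[...,2]>max(g[2]-.1,.136 if g[0]+.16>0 else 0))
print('scene bowl',m.sum(),np.percentile(P[m]*1e3,[1,50,99],axis=0).round(1).tolist() if m.any() else '')
save(d,'ks.png')
E
python3 k.py
```

```text
[array([-0.12,  0.11,  1.85,  0.  ,  1.16,  1.35]), array([ 0.3,  0.8, -3.3])]
[18.0, -62.0, 200.0, 0.0] (array([0.76, 0.19, 0.06]), array([ 0.01, -0.12, -0.  ]))
[18.0, -62.0, 60.0, 0.0] (array([  0.76,   0.19, -13.94]), array([ 0.01, -0.12, -0.  ]))
pitch 88.82 grasp [-174.3   -1.3  281.8] tool-y heading err deg -0.02
handle px 4906
slope x/z -21.35 off mm -6.0
y/z 0.07 off mm 1.4
[[-19.7, -3.8, -58.1], [0.6, 1.3, -14.1], [17.1, 6.5, 33.9]]
scene bowl 769 [[-109.4, -31.4, 195.1], [-68.8, -1.1, 218.0], [-21.5, 33.4, 264.1]]
```

View pics/k.png

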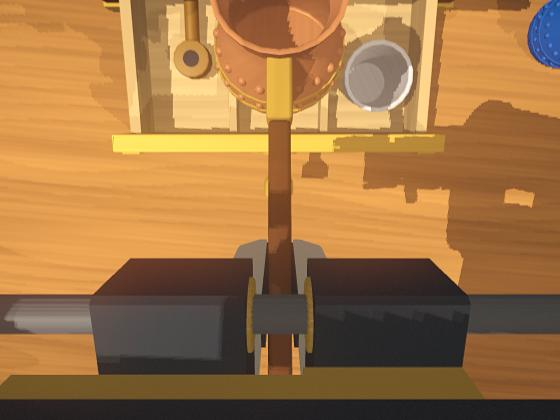

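The handle runs straight along the bay (column 280), bowl in front at (282,60), dividers at columns 237 and 323. There is about 1.4° of extra sag, which I account for. Next I check the bay centre from the divider tops and go on down.

```bash
sed -i 's/radians(70.2)/radians(68.8)/' g.py; python3 - <<'E'
from h import *
for n in('wrist','side','scene'):
    d=shot(n);P=tou(world(d))*1e3
    for s in(1,-1):
        m=(abs(P[...,2]-50)<2.5)&(s*P[...,1]>34)&(s*P[...,1]<58)&(P[...,0]>-115)&(P[...,0]<-5)
        print(n,s,m.sum(),np.percentile(P[m][:,1],[3,50,97]).round(1) if m.sum()>5 else '')
E
python3 g.py 18 -62 200 1.4 18 -62 58 1.4
```

```text
wrist 1 268 [41.2 45.2 48.8]
wrist -1 252 [-50.7 -47.1 -43.2]
side 1 109 [40.5 44.3 48.8]
side -1 74 [-51.1 -47.2 -42.9]
scene 1 36 [43.8 47.1 51.1]
scene -1 38 [-48.1 -43.9 -41. ]
[array([-0.12,  0.11,  1.85,  0.  ,  1.16,  1.35]), array([-0.2, -0.1, -2.6])]
[18.0, -62.0, 200.0, 1.4] (array([0.67, 0.26, 0.1 ]), array([ 0.04, -0.39, -0.01]))
[18.0, -62.0, 58.0, 1.4] (array([  0.67,   0.26, -14.1 ]), array([ 0.04, -0.39, -0.01]))
```

>>> step_arm(
  moves=[
    {"travel": [0.35, 0.1, -0.8], "twist": [0, -0.2, 0]},
    {"travel": [0.3, 0.1, -1.4], "twist": [0, -0.18, 0]},
    {"travel": [0, 0, -1.6], "twist": [0, 0, 0]},
    {"travel": [0, 0, -1.6], "twist": [0, 0, 0]},
    {"travel": [0, 0, -1.5], "twist": [0, 0, 0]},
    {"travel": [0, 0, -1.4], "twist": [0, 0, 0]},
    {"travel": [0, 0, -1.2], "twist": [0, 0, 0]},
    {"travel": [0, 0, -0.8], "twist": [0, 0, 0]},
  ],
)

```text
t: 18.05
ee_pos: [0.4582, -0.0027, 0.1689]
orientation: [3.098, 1.511, 0.053]
wrist_force: [-0.3, 0.3, -2.6]
grip_width: 0.0093
```

```bash
python3 k.py; python3 g.py 18 -62 70 .4 18 -62 58 .4 18 -47 48 .4 18 -8 42 .4
```

```text
pitch 86.59 grasp [-164.9    3.5  173.9] tool-y heading err deg -0.33
handle px 4867
slope x/z -21.32 off mm -5.8
y/z 0.07 off mm 1.4
[[-19.1, -3.7, -58.1], [0.8, 1.3, -14.5], [17.2, 6.4, 33.9]]
scene bowl 637 [[-102.4, -25.7, 91.3], [-59.3, 4.6, 112.2], [-11.3, 40.0, 159.1]]
[array([-0.11,  0.24,  1.98,  0.01,  0.86,  1.35]), array([ 0.5,  0.1, -2.7])]
[18.0, -62.0, 70.0, 0.4] (array([-0.11, -0.32, -2.14]), array([ 0.02,  0.03, -0.06]))
[18.0, -62.0, 58.0, 0.4] (array([-0.11, -0.32, -3.34]), array([ 0.02,  0.03, -0.06]))
[18.0, -47.0, 48.0, 0.4] (array([ 1.38, -0.19, -4.34]), array([ 0.02,  0.03, -0.06]))
[18.0, -8.0, 42.0, 0.4] (array([ 5.26,  0.17, -4.94]), array([ 0.02,  0.03, -0.06]))
```

>>> step_arm(
  moves=[
    {"travel": [-0.05, -0.15, 0], "twist": [0, 0.03, -0.06]},
    {"travel": [-0.05, -0.15, -0.3], "twist": [0, 0, 0]},
    {"travel": [0, 0, -0.6], "twist": [0, 0, 0]},
    {"travel": [0, 0, -0.7], "twist": [0, 0, 0]},
    {"travel": [0, 0, -0.7], "twist": [0, 0, 0]},
    {"travel": [0, 0, -0.7], "twist": [0, 0, 0]},
    {"travel": [0, 0, -0.3], "twist": [0, 0, 0]},
    {"travel": [0, 0, 0], "twist": [0, 0, 0]},
  ],
)

```text
t: 19.15
ee_pos: [0.4573, -0.006, 0.1342]
orientation: [3.099, 1.514, 0.048]
wrist_force: [0.8, -0.2, -3.0]
grip_width: 0.0093
```

```bash
python3 k.py; python3 g.py 18 -62 58 .4 18 -47 48 .4 18 -26 45 .4 18 -8 42 .4
```

```text
pitch 86.73 grasp [-166.1    0.3  139.2] tool-y heading err deg 0.01
handle px 4872
slope x/z -21.35 off mm -5.8
y/z 0.07 off mm 1.3
[[-19.0, -3.6, -58.1], [0.9, 1.3, -15.0], [17.1, 6.3, 33.7]]
scene bowl 512 [[-104.0, -44.5, 47.1], [-65.2, -1.1, 80.8], [-16.5, 36.3, 126.1]]
[array([-0.12,  0.3 ,  2.01,  0.01,  0.77,  1.35]), array([-0.2,  0.5, -3.1])]
[18.0, -62.0, 58.0, 0.4] (array([-0.07,  0.02,  0.08]), array([0.03, 0.02, 0.  ]))
[18.0, -47.0, 48.0, 0.4] (array([ 1.42,  0.15, -0.92]), array([0.03, 0.02, 0.  ]))
[18.0, -26.0, 45.0, 0.4] (array([ 3.51,  0.34, -1.22]), array([0.03, 0.02, 0.  ]))
[18.0, -8.0, 42.0, 0.4] (array([ 5.3 ,  0.5 , -1.52]), array([0.03, 0.02, 0.  ]))
```

>>> step_arm(
  moves=[
    {"travel": [0.45, 0.04, -0.3], "twist": [0, 0, 0]},
    {"travel": [0.5, 0.05, -0.33], "twist": [0, 0, 0]},
    {"travel": [0.5, 0.05, -0.33], "twist": [0, 0, 0]},
    {"travel": [0.5, 0.05, -0.1], "twist": [0, 0, 0]},
    {"travel": [0.5, 0.05, -0.1], "twist": [0, 0, 0]},
    {"travel": [0.5, 0.05, -0.1], "twist": [0, 0, 0]},
    {"travel": [0.5, 0.05, 0], "twist": [0, 0, 0]},
    {"travel": [0, 0, 0], "twist": [0, 0, 0]},
  ],
)

```text
t: 20.25
ee_pos: [0.4952, -0.0024, 0.1214]
orientation: [3.095, 1.512, 0.044]
wrist_force: [0.4, -0.3, -3.4]
grip_width: 0.0094
```

```bash
python3 k.py; python3 g.py 18 -26 45 .4 18 -8 42 .4 16 0 41 .4 10 14 38 .4
```

```text
pitch 86.63 grasp [-128.1    0.4  126.4] tool-y heading err deg 0.01
handle px 4807
slope x/z -20.16 off mm -3.3
y/z -0.01 off mm 1.2
[[-18.4, -4.6, -58.1], [2.0, 1.3, -15.4], [43.6, 6.2, 33.5]]
scene bowl 0 
[array([-0.1 ,  0.38,  1.93,  0.01,  0.77,  1.37]), array([-0.7, -0.5, -2.9])]
[18.0, -26.0, 45.0, 0.4] (array([-0.21, -0.02,  0.11]), array([0.03, 0.03, 0.  ]))
[18.0, -8.0, 42.0, 0.4] (array([ 1.58,  0.14, -0.19]), array([0.03, 0.03, 0.  ]))
[16.0, 0.0, 41.0, 0.4] (array([ 2.12,  0.19, -0.66]), array([ 0.06, -0.37,  0.  ]))
[10.0, 14.0, 38.0, 0.4] (array([ 2.8 ,  0.25, -2.12]), array([ 0.17, -1.56,  0.  ]))
```

>>> step_arm(
  moves=[
    {"travel": [0.4, 0.04, 0], "twist": [0, 0, 0]},
    {"travel": [0.4, 0.04, -0.05], "twist": [0, 0, 0]},
    {"travel": [0.4, 0.04, -0.05], "twist": [0, 0, 0]},
    {"travel": [0.35, 0.03, -0.05], "twist": [0, 0, 0]},
    {"travel": [0.25, 0.02, -0.2], "twist": [0.02, -0.18, 0]},
    {"travel": [0.25, 0.02, -0.25], "twist": [0.02, -0.18, 0]},
    {"travel": [0, 0, 0], "twist": [0, 0, 0]},
    {"travel": [0, 0, 0], "twist": [0, 0, 0]},
  ],
)

```text
t: 21.35
ee_pos: [0.5163, -0.0004, 0.1148]
orientation: [3.121, 1.479, 0.069]
wrist_force: [0.1, 0.3, -3.8]
grip_width: 0.0094
```

```bash
python3 k.py; python3 g.py  16 0 41 .4 10 14 38 .4 9 30 38 .4
```

```text
pitch 84.74 grasp [-107.1    0.5  119.8] tool-y heading err deg 0.02
handle px 4692
slope x/z -21.12 off mm -5.3
y/z 0.01 off mm 1.3
[[-18.3, -3.5, -58.1], [1.3, 1.3, -15.9], [17.3, 6.1, 33.7]]
scene bowl 0 
[array([-0.1 ,  0.41,  1.9 ,  0.02,  0.73,  1.37]), array([-0.1,  0.3, -2.9])]
[16.0, 0.0, 41.0, 0.4] (array([-0.04, -0.02, -0.01]), array([0.02, 0.01, 0.  ]))
[10.0, 14.0, 38.0, 0.4] (array([ 0.65,  0.05, -1.47]), array([ 0.13, -1.18,  0.  ]))
[9.0, 30.0, 38.0, 0.4] (array([ 2.13,  0.18, -1.67]), array([ 0.15, -1.38,  0.  ]))
```

View pics/k.png

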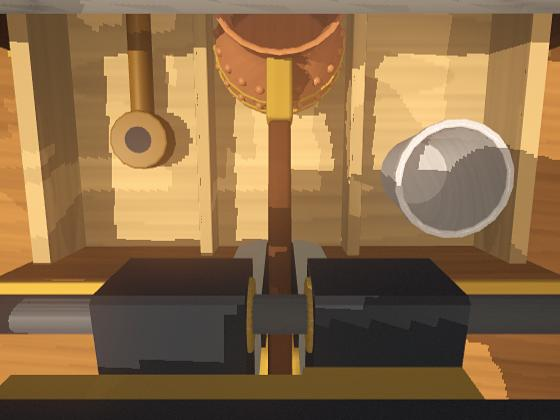

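The bowl is centred between the dividers (205 and 352; bowl 215–343), with the slab edge at row 13. I keep easing in while levelling.

>>> step_arm(
  moves=[
    {"travel": [0.16, 0.02, -0.3], "twist": [0.02, -0.24, 0]},
    {"travel": [0.16, 0.02, -0.3], "twist": [0.02, -0.24, 0]},
    {"travel": [0.16, 0.02, -0.3], "twist": [0.02, -0.24, 0]},
    {"travel": [0.16, 0.02, -0.3], "twist": [0.02, -0.24, 0]},
    {"travel": [0.1, 0.01, -0.27], "twist": [0.02, -0.22, 0]},
    {"travel": [0.4, 0.04, -0.05], "twist": [0, -0.05, 0]},
    {"travel": [0.4, 0.04, 0], "twist": [0, -0.05, 0]},
    {"travel": [0, 0, 0], "twist": [0, 0, 0]},
  ],
)

```text
t: 22.45
ee_pos: [0.5327, 0.0014, 0.0986]
orientation: [3.125, 1.359, 0.074]
wrist_force: [0.6, -0.8, -2.8]
grip_width: 0.0093
```

```bash
python3 k.py; python3 g.py 10 14 38 .4  9 30 38 .4 9 50 38 .4 4 58 36 .4
```

```text
pitch 77.87 grasp [-91.1   0.8 103.5] tool-y heading err deg 0.04
handle px 4194
slope x/z -21.14 off mm -5.3
y/z 0.29 off mm 1.3
[[-18.4, -3.3, -58.0], [0.4, 1.3, -13.7], [17.3, 6.0, 33.8]]
scene bowl 0 
[array([-0.1 ,  0.43,  1.95,  0.07,  0.55,  1.32]), array([-0. , -0.4, -3.3])]
[10.0, 14.0, 38.0, 0.4] (array([-0.97, -0.13,  0.16]), array([0.02, 0.19, 0.01]))
[9.0, 30.0, 38.0, 0.4] (array([ 0.52,  0.  , -0.04]), array([ 0.04, -0.01,  0.01]))
[9.0, 50.0, 38.0, 0.4] (array([ 2.51,  0.18, -0.04]), array([ 0.04, -0.01,  0.01]))
[4.0, 58.0, 36.0, 0.4] (array([ 2.83,  0.21, -1.27]), array([ 0.13, -1.01,  0.01]))
```

>>> step_arm(
  moves=[
    {"travel": [0.42, 0.03, 0], "twist": [0, 0, 0]},
    {"travel": [0.42, 0.03, 0], "twist": [0, 0, 0]},
    {"travel": [0.42, 0.03, 0], "twist": [0, 0, 0]},
    {"travel": [0.42, 0.03, 0], "twist": [0, 0, 0]},
    {"travel": [0.42, 0.03, 0], "twist": [0, 0, 0]},
    {"travel": [0.42, 0.03, 0], "twist": [0, 0, 0]},
    {"travel": [0, 0, 0], "twist": [0, 0, 0]},
    {"travel": [0, 0, 0], "twist": [0, 0, 0]},
  ],
)

```text
t: 23.55
ee_pos: [0.5596, 0.0033, 0.0985]
orientation: [3.125, 1.359, 0.074]
wrist_force: [-0.2, 0.3, -3.0]
grip_width: 0.0097
```

```bash
python3 k.py; python3 g.py 9 50 38 .4 4 58 36 .4 1 61 32 .4 0 61 26 .4
```

```text
pitch 77.88 grasp [-64.2   0.3 103.4] tool-y heading err deg 0.04
handle px 4282
slope x/z -18.64 off mm -4.2
y/z 0.19 off mm 1.3
[[-18.6, -3.7, -58.1], [1.3, 1.3, -13.9], [17.5, 6.2, 34.9]]
scene bowl 0 
[array([-0.09,  0.47,  1.88,  0.06,  0.58,  1.34]), array([-0.7, -0.1, -3.6])]
[9.0, 50.0, 38.0, 0.4] (array([-0.21, -0.01, -0.05]), array([ 0.04, -0.01,  0.01]))
[4.0, 58.0, 36.0, 0.4] (array([ 0.11,  0.02, -1.27]), array([ 0.13, -1.01,  0.01]))
[1.0, 61.0, 32.0, 0.4] (array([ 0.17,  0.02, -2.31]), array([ 0.18, -1.61,  0.01]))
[0.0, 61.0, 26.0, 0.4] (array([ 0.09,  0.02, -3.12]), array([ 0.2 , -1.81,  0.01]))
```

View pics/k.png

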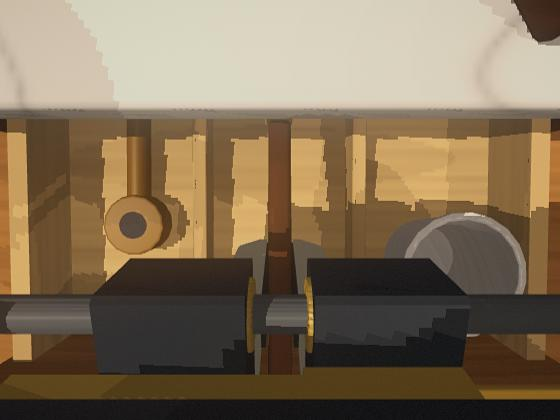

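The handle is centred at column 280, the bowl fully under the slab edge (row 115), and the cup at (460,270) is well clear. Now level and lower.

>>> step_arm(
  moves=[
    {"travel": [0.02, 0, -0.38], "twist": [0.03, -0.27, 0]},
    {"travel": [0.02, 0, -0.38], "twist": [0.03, -0.27, 0]},
    {"travel": [0.02, 0, -0.38], "twist": [0.03, -0.27, 0]},
    {"travel": [0.02, 0, -0.38], "twist": [0.03, -0.27, 0]},
    {"travel": [0.02, 0, -0.38], "twist": [0.03, -0.27, 0]},
    {"travel": [0.02, 0, -0.3], "twist": [0.03, -0.27, 0]},
    {"travel": [0, 0, 0], "twist": [0, 0, 0]},
    {"travel": [0, 0, 0], "twist": [0, 0, 0]},
  ],
)

```text
t: 24.65
ee_pos: [0.5603, 0.0032, 0.0764]
orientation: [3.14, 1.213, 0.088]
wrist_force: [-0.2, 0.1, -3.2]
grip_width: 0.0092
```

```bash
python3 k.py; python3 g.py 1 61 32 .4 0 61 26 .4
```

```text
pitch 69.52 grasp [-64.2   0.2  81.1] tool-y heading err deg 0.07
handle px 4368
slope x/z -21.15 off mm -5.2
y/z 0.25 off mm 1.4
[[-18.5, -3.3, -58.0], [1.1, 1.3, -15.4], [17.5, 6.2, 33.7]]
scene bowl 0 
[array([-0.11,  0.48,  1.99,  0.21,  0.33,  1.18]), array([ 0.2, -0.7, -2.7])]
[1.0, 61.0, 32.0, 0.4] (array([ 0.09,  0.03, -0.1 ]), array([0.  , 0.06, 0.01]))
[0.0, 61.0, 26.0, 0.4] (array([ 0.02,  0.03, -0.91]), array([ 0.02, -0.14,  0.01]))
```

>>> step_arm(
  moves=[
    {"travel": [0, 0, -0.15], "twist": [0, -0.07, 0]},
    {"travel": [0, 0, -0.15], "twist": [0, -0.07, 0]},
    {"travel": [0, 0, -0.12], "twist": [0, 0, 0]},
    {"travel": [0, 0, -0.12], "twist": [0, 0, 0]},
    {"travel": [0, 0, -0.1], "twist": [0, 0, 0]},
    {"travel": [0, 0, -0.08], "twist": [0, 0, 0]},
    {"travel": [0, 0, 0], "twist": [0, 0, 0]},
    {"travel": [0, 0, 0], "twist": [0, 0, 0]},
  ],
)

```text
t: 25.75
ee_pos: [0.5605, 0.0033, 0.0689]
orientation: [3.137, 1.2, 0.085]
wrist_force: [-0.3, -0.1, -3.7]
grip_width: 0.0091
```

```bash
python3 k.py; python3 g.py 0 61 26 .4
```

```text
pitch 68.77 grasp [-64.    0.2  73.5] tool-y heading err deg 0.06
handle px 4444
slope x/z -21.2 off mm -5.2
y/z 0.18 off mm 1.4
[[-18.5, -3.3, -58.0], [1.2, 1.3, -15.7], [17.6, 6.2, 33.8]]
scene bowl 0 
[array([-0.11,  0.49,  2.  ,  0.25,  0.29,  1.15]), array([-0.5,  0.3, -2.4])]
[0.0, 61.0, 26.0, 0.4] (array([ 0.  ,  0.02, -0.16]), array([0.02, 0.01, 0.01]))
```

>>> step_arm(
  moves=[
    {"travel": [0, 0, -0.1], "twist": [0, 0, 0]},
    {"travel": [0, 0, -0.08], "twist": [0, 0, 0]},
    {"travel": [0, 0, 0], "twist": [0, 0, 0]},
    {"travel": [0, 0, -0.06], "twist": [0, 0, 0]},
    {"travel": [0, 0, 0], "twist": [0, 0, 0]},
    {"travel": [0, 0, 0], "twist": [0, 0, 0]},
    {"travel": [0, 0, 0], "twist": [0, 0, 0]},
    {"travel": [0, 0, 0], "twist": [0, 0, 0]},
  ],
)

```text
t: 26.85
ee_pos: [0.5608, 0.0032, 0.0669]
orientation: [3.136, 1.199, 0.084]
wrist_force: [-1.7, 0.2, 0.2]
grip_width: 0.0091
```

```bash
python3 g.py 0 61 26 .4
```

```text
[array([-0.11,  0.5 ,  2.  ,  0.25,  0.29,  1.14]), array([-1.7,  0.2,  0.2])]
[0.0, 61.0, 26.0, 0.4] (array([-0.03,  0.03,  0.05]), array([0.02, 0.02, 0.01]))
```

Contact: the wrist force went from -3.3 N to about 0, so the cezve rests on the floor. Release and retreat.

>>> step_arm(
  moves=[
    {"travel": [0, 0, 0], "twist": [0, 0, 0]},
    {"travel": [0, 0, 0], "twist": [0, 0, 0]},
    {"travel": [0, 0, 0], "twist": [0, 0, 0]},
    {"travel": [0, 0, 0], "twist": [0, 0, 0]},
    {"travel": [0, 0, 0], "twist": [0, 0, 0]},
    {"travel": [-0.2, 0, 0.6], "twist": [0, 0, 0]},
    {"travel": [-0.4, 0, 1.1], "twist": [0, 0, 0]},
    {"travel": [-0.6, 0, 1.5], "twist": [0, 0, 0]},
  ],
  gripper=0.66,
  squeeze=20,
)

```text
t: 27.85
ee_pos: [0.5491, 0.003, 0.1007]
orientation: [3.134, 1.197, 0.082]
wrist_force: [0.2, -0.6, -0.5]
grip_width: 0.0313
```

>>> step_arm(
  moves=[
    {"travel": [-0.8, 0, 2], "twist": [0, 0, 0]},
    {"travel": [-0.8, 0, 2], "twist": [0, 0, 0]},
    {"travel": [-0.8, 0, 2], "twist": [0, 0.5, 0]},
    {"travel": [-1, 0, 2], "twist": [0, 0.6, 0]},
    {"travel": [-1, 0, 2], "twist": [0, 0.7, 0]},
    {"travel": [-1, 0, 2], "twist": [0, 0.8, 0]},
    {"travel": [-1, 0, 2], "twist": [0, 0.8, 0]},
    {"travel": [-1, 0, 1], "twist": [0, 0.6, 0]},
  ],
)

```text
t: 28.85
ee_pos: [0.4693, 0.0022, 0.2625]
orientation: [-2.253, 1.54, 0.971]
wrist_force: [0.2, 0.3, -0.9]
grip_width: 0.0316
```

```bash
python3 - <<'E'
from h import *
print(get_state()['joint_positions'].round(2),get_state()['grip_width'])
for n in('wrist','side'):
    d=shot(n);P=tou(world(d))*1e3;hsv=cv2.cvtColor(d['pixels'],cv2.COLOR_RGB2HSV)
    m=(abs(P[...,2]-77)<6)&(abs(P[...,1])<16)&(P[...,0]>-119)&(P[...,0]<0)
    Q=P[m]; print(n,m.sum(),np.percentile(Q,[2,50,98],axis=0).round(1).tolist())
    if m.sum()>20: print('y slope deg',np.degrees(np.polyfit(Q[:,0],Q[:,1],1)[0]),'z slope',np.degrees(np.polyfit(Q[:,0],Q[:,2],1)[0]))
    save(d,'r_%s.png'%n)
E
```

```text
[-0.11  0.16  1.82  0.03  1.14  1.37] 0.03162130271922155
wrist 1543 [[-112.0, -5.8, 75.7], [-53.7, -1.3, 77.6], [-2.2, 3.7, 79.2]]
y slope deg 0.2274423954094811 z slope -0.00017595402733618223
side 221 [[-105.4, -7.0, 71.9], [-57.7, -3.3, 77.3], [-3.2, 3.0, 80.0]]
y slope deg 0.10783295581403939 z slope 0.0651022779560566
```

View pics/r_wrist.png

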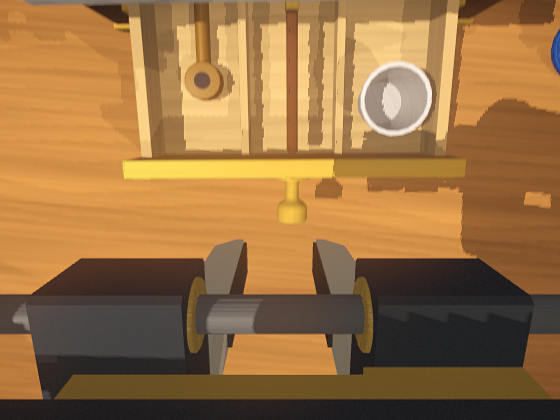

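The wrist view shows the handle lying straight in the middle bay (column 292), with the lever and cup undisturbed and the knob at (292,205). Next I close the fingers and push the knob face home.

```bash
python3 -c "
from h import *
R=toolR(np.radians(88),yaw,-1)
print(delta(tow([-.212,-.0005,.082]),R)); print(delta(tow([-.049,-.0005,.082]),R))"
```

```text
(array([ -5.84,  -1.32, -18.03]), array([-0.26, -0.18,  0.09]))
(array([ 10.39,   0.15, -18.03]), array([-0.26, -0.18,  0.09]))
```

>>> step_arm(
  moves=[
    {"travel": [-1.2, -0.3, 0], "twist": [0, 0, 0]},
    {"travel": [-1.2, -0.3, 0], "twist": [0, 0, 0]},
    {"travel": [-1.2, -0.3, 0], "twist": [0, 0, 0]},
    {"travel": [-1.2, -0.3, 0], "twist": [0, 0, 0]},
    {"travel": [-0.6, -0.2, -1], "twist": [0, 0, 0]},
    {"travel": [0, 0, -2], "twist": [0, 0, 0]},
    {"travel": [0, 0, -2.5], "twist": [0, 0, 0]},
    {"travel": [0, 0, -2.5], "twist": [0, 0, 0]},
  ],
  gripper=1,
)

```text
t: 29.95
ee_pos: [0.4103, -0.0132, 0.1786]
orientation: [-2.414, 1.537, 0.809]
wrist_force: [-0.1, 0.5, -0.5]
grip_width: 0.0007
```

```bash
python3 -c "
from h import *
R=toolR(np.radians(88),yaw,-1)
print(delta(tow([-.212,-.0005,.082]),R),get_state()['joint_positions'].round(2),tou(get_state()['ee_pos']))"
```

```text
(array([ 0.11,  0.23, -9.66]), array([-0.25, -0.13,  0.1 ])) [-0.16  0.16  2.06  0.04  0.9   1.3 ] [-0.21328256 -0.00267384  0.17859479]
```

>>> step_arm(
  moves=[
    {"travel": [0, 0.08, -1.8], "twist": [-0.1, 0, 0]},
    {"travel": [0, 0.08, -1.8], "twist": [-0.1, 0, 0]},
    {"travel": [0, 0.08, -1.8], "twist": [0, 0, 0]},
    {"travel": [0, 0, -1.8], "twist": [0, 0, 0]},
    {"travel": [0, 0, -1.4], "twist": [0, 0, 0]},
    {"travel": [0, 0, -0.8], "twist": [0, 0, 0]},
    {"travel": [0, 0, 0], "twist": [0, 0, 0]},
    {"travel": [0, 0, 0], "twist": [0, 0, 0]},
  ],
)

```text
t: 30.95
ee_pos: [0.4066, -0.0111, 0.0772]
orientation: [-2.846, 1.551, 0.377]
wrist_force: [0.4, 0.6, -0.1]
grip_width: 0.0006
```

```bash
python3 -c "
from h import *
print(tou(get_state()['ee_pos']),get_state()['joint_positions'].round(2))"
```

```text
[-0.21678445 -0.00021925  0.07723148] [-0.15  0.36  2.14  0.02  0.63  1.33]
```

>>> step_arm(
  moves=[
    {"travel": [0.7, 0.06, 0], "twist": [0, 0, 0]},
    {"travel": [0.7, 0.06, 0], "twist": [0, 0, 0]},
    {"travel": [0.5, 0.05, 0], "twist": [0, 0, 0]},
    {"travel": [0.4, 0.04, 0], "twist": [0, 0, 0]},
    {"travel": [0.4, 0.04, 0], "twist": [0, 0, 0]},
    {"travel": [0.5, 0.05, 0], "twist": [0, 0, 0]},
    {"travel": [0.6, 0.05, 0], "twist": [0, 0, 0]},
    {"travel": [0.7, 0.06, 0], "twist": [0, 0, 0]},
  ],
)

```text
t: 31.95
ee_pos: [0.4539, -0.0067, 0.078]
orientation: [-2.827, 1.552, 0.396]
wrist_force: [-4.2, -0.9, 3.3]
grip_width: 0.0005
```

>>> step_arm(
  moves=[
    {"travel": [0.8, 0.07, 0], "twist": [0, 0, 0]},
    {"travel": [0.9, 0.08, 0], "twist": [0, 0, 0]},
    {"travel": [0.9, 0.08, 0], "twist": [0, 0, 0]},
    {"travel": [0.9, 0.08, 0], "twist": [0, 0, 0]},
    {"travel": [0.9, 0.08, 0], "twist": [0, 0, 0]},
    {"travel": [0.9, 0.08, 0], "twist": [0, 0, 0]},
    {"travel": [0.9, 0.08, 0], "twist": [0, 0, 0]},
    {"travel": [0.8, 0.07, 0], "twist": [0, 0, 0]},
  ],
)

```text
t: 32.95
ee_pos: [0.5289, 0.0001, 0.0779]
orientation: [-2.808, 1.552, 0.415]
wrist_force: [-4.6, -0.4, 1.8]
grip_width: 0.0004
```

```bash
python3 -c "
from h import *
s=get_state();print(tou(s['ee_pos']),s['joint_positions'].round(2),s['wrist_force'],s['orientation'])"
```

```text
[-9.39489171e-02 -8.22714551e-05  7.79090206e-02] [-0.09  0.52  1.84  0.01  0.76  1.39] [-4.56901578 -0.44478773  1.81266525] [-2.8079414   1.5521517   0.41501098]
```

>>> step_arm(
  moves=[
    {"travel": [0.8, 0.07, 0], "twist": [0, 0, 0]},
    {"travel": [0.8, 0.07, 0], "twist": [0, 0, 0]},
    {"travel": [0.7, 0.06, 0], "twist": [0, 0, 0]},
    {"travel": [0.6, 0.05, 0], "twist": [0, 0, 0]},
    {"travel": [0.5, 0.05, 0], "twist": [0, 0, 0]},
    {"travel": [0.3, 0.03, 0], "twist": [0, 0, 0]},
    {"travel": [0.2, 0.02, 0], "twist": [0, 0, 0]},
    {"travel": [0.2, 0.02, 0], "twist": [0, 0, 0]},
  ],
)

```text
t: 33.95
ee_pos: [0.573, 0.0041, 0.0778]
orientation: [-2.808, 1.552, 0.415]
wrist_force: [-2.7, -0.1, 2.5]
grip_width: 0.0005
```

>>> step_arm(
  moves=[
    {"travel": [0.2, 0.02, 0], "twist": [0, 0, 0]},
    {"travel": [0.2, 0.02, 0], "twist": [0, 0, 0]},
    {"travel": [0.2, 0.02, 0], "twist": [0, 0, 0]},
    {"travel": [0.2, 0.02, 0], "twist": [0, 0, 0]},
    {"travel": [0.15, 0.01, 0], "twist": [0, 0, 0]},
    {"travel": [0.15, 0.01, 0], "twist": [0, 0, 0]},
    {"travel": [0.15, 0.01, 0], "twist": [0, 0, 0]},
    {"travel": [0.15, 0.01, 0], "twist": [0, 0, 0]},
  ],
)

```text
t: 34.95
ee_pos: [0.5748, 0.0044, 0.0775]
orientation: [-0.494, 1.554, 2.731]
wrist_force: [-12.3, -0.9, 10.1]
grip_width: 0.0004
```

```bash
cat > q.py <<'E'
from h import *
s=get_state();print(tou(s['ee_pos']),s['wrist_force'].round(1))
for n in('scene','side','wrist'):
    d=shot(n);P=tou(world(d))*1e3
    m=(abs(P[...,2]-96)<3)&(abs(P[...,1])<140)&(abs(P[...,1])>30)&(P[...,0]<20)&(P[...,0]>-60)
    f=(P[...,2]>30)&(P[...,2]<88)&(abs(P[...,1])>40)&(abs(P[...,1])<110)&(P[...,0]<30)&(P[...,0]>-60)
    for q in(m,f): print(n,q.sum(),np.percentile(P[q],[3,50,97],axis=0).round(1).tolist() if q.sum()>5 else '')
    save(d,'q_%s.png'%n)
E
python3 q.py
```

```text
[-4.79136868e-02  1.63996919e-05  7.75211080e-02] [-12.3  -0.9  10.1]
scene 0 
scene 0 
side 172 [[4.9, -137.0, 93.4], [9.9, -102.8, 95.6], [16.2, -63.2, 97.7]]
side 477 [[4.3, -108.3, 30.9], [5.9, -76.8, 58.1], [7.3, 95.4, 85.8]]
wrist 0 
wrist 0
```

It is home: the force rose to 12 N with no further movement, and the front face reads about 4–6 mm behind the edge. Back off and check.

>>> step_arm(
  moves=[
    {"travel": [-0.5, -0.05, 0], "twist": [0, 0, 0]},
    {"travel": [-1, -0.09, 0], "twist": [0, 0, 0]},
    {"travel": [-2, -0.18, 0], "twist": [0, 0, 0]},
    {"travel": [-3, -0.27, 0.5], "twist": [0, 0, 0]},
    {"travel": [-3, -0.27, 2], "twist": [0, 0, 0]},
    {"travel": [-2, -0.2, 3], "twist": [0, 0, 0]},
    {"travel": [-1, 0, 3], "twist": [0, 0, 0]},
    {"travel": [0, 0, 3], "twist": [0, 0, 0]},
  ],
)

```text
t: 36.1
ee_pos: [0.4438, -0.0066, 0.1937]
orientation: [-0.584, 1.557, 2.64]
wrist_force: [-0.3, 0.1, 0.4]
grip_width: 0.0001
```

>>> step_arm(
  moves=[
    {"travel": [0, 0, 3], "twist": [0, 0, 0]},
    {"travel": [0, 0, 2], "twist": [0, 0, 0]},
    {"travel": [0, 0, 0], "twist": [0, 0, 0]},
    {"travel": [0, 0, 0], "twist": [0, 0, 0]},
    {"travel": [0, 0, 0], "twist": [0, 0, 0]},
    {"travel": [0, 0, 0], "twist": [0, 0, 0]},
    {"travel": [0, 0, 0], "twist": [0, 0, 0]},
    {"travel": [0, 0, 0], "twist": [0, 0, 0]},
  ],
)

```text
t: 37.1
ee_pos: [0.4426, -0.0067, 0.2441]
orientation: [-0.688, 1.56, 2.535]
wrist_force: [0.1, -0.7, -0.3]
grip_width: 0.0005
```

```bash
python3 q.py
```

```text
[-0.18053584  0.00090585  0.24410868] [ 0.1 -0.7 -0.3]
scene 0 
scene 0 
side 312 [[4.8, -136.2, 93.3], [10.0, -66.3, 95.6], [16.1, 73.0, 97.5]]
side 803 [[4.3, -106.9, 31.6], [5.9, -51.9, 58.6], [7.4, 101.9, 86.4]]
wrist 0 
wrist 0
```

View pics/q_side.png

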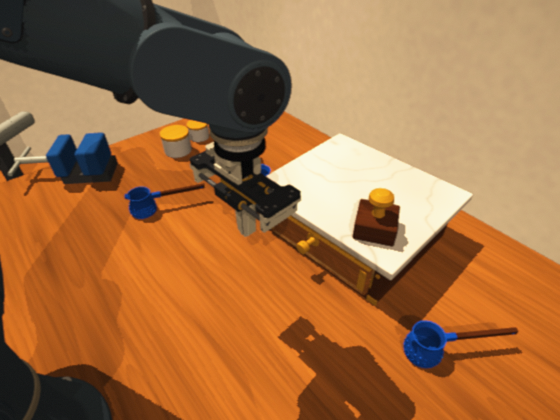

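The tray is home, with the knob at (308,243) and its front behind the slab edge. The stake is unmoved at (378,210) and the robot is clear of everything.

```bash
python3 -c "
from bench import close_job; print(close_job())"
```

```text
the job is handed in; nothing more can be done
None
```

The cezve is put away in the middle bay, the tray is fully home, and the job is handed in at about 37 s of the 66 s allowed.

**What I did**
- I drew the tray out to its stop by the knob. The jaws slipped off the knob right at the stop, but the cap strip measured -135 to -120 mm, so the tray was fully out.
- I gripped the cezve by its handle, tilted it 18° bowl-down, and eased it in under the slab edge while levelling. Wrist force stayed under about 4 N while it went in.
- I set it down, let go, and pushed the tray home by the knob.

**Last checks**
- **Cezve:** after release the handle was level and straight within about 0.2° along the bay. It was within about 1–3 mm of the unit's centre line.
- **Tray:** pushing stopped with 12 N at the stop. The front face measured 4–6 mm behind the slab edge, against 4 mm nominal; the rest is within camera error.
- **Other pieces:** the cup was standing and the lever in its bay when last seen, just before closing. The stake appears unmoved on the slab in the final picture.
- **Not checked:** I couldn't look inside the tray once it was closed. The scene and wrist cameras gave no reading of the tray front at the end, so the home check rests on the side camera and the force.

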